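# Clear up the tasting bench

### The arm

A 6-joint arm with a two-finger parallel gripper is mounted at the origin on the work surface. World frame = base frame: x ahead of the robot, y to its left, z up, the work surface at z = 0. Lengths are in m, angles in rad, forces in N, time in s.
With the tool pointing down it reaches from about 0.35 to 0.925 m from the base axis. Payload 6.4 kg.
Tool frame: the origin (TCP) lies midway between the tips of the shut fingers; the grasp point (between the pads) lies 19 mm behind it; z points along the fingers, y is the line along which they close (so a half turn about z gives the same grasp; the last joint's range is limited). The gripper opens to 85 mm and grips with 20 to 120 N. Pads are 22 mm wide; open, the fingers measure 114 mm over their backs; the gripper's body (76 mm by 85 mm) begins 54 mm behind the grasp point. The pads swing forward as they close: fully open they stand 13 mm farther back than shut.
Start: joints at [0.931, 0.245, 1.558, -0, 1.339, -0.174], TCP at [0.292, 0.581, 0.231] pointing down, gripper open.
Joint ranges: [-3.13, 3.13], [-1.02, 2.26], [0.13, 2.54], [-0.95, 4.09], [0.21, 2.88], [-2.74, 2.74]. Speed limits (rad/s): [2.57, 2.57, 3.14, 3.14, 3.14, 3.14].

### API

Orientations are given as a rotation vector (axis times angle).
In Python, from station import get_state, grab_frame, finish_job, trace, spot_point gives the robot as it stands. The module is installed in compiled form; this text tells all that it offers.
- The arm moves only by the shell command python3 -m inch 'ROWS' [OPENING] [FORCE]. ROWS is JSON, a list of rows, each a list of 6 numbers: the shift along the tool's x, y, z in m, then the turn, a rotation vector about the tool's x, y, z in rad. A call has 1 to 10 rows; each row shifts and turns the commanded pose from where the row before left it, along the tool's axes as they then stand; what a row does not reach is not made up. A row lasts 1/12 s, in which the tool goes at most 41.7 mm and 7.16 degrees, less where a joint would pass 70% of its speed; a pose out of reach is approached as far as the arm can. A call is refused whole if a number of a shift passes 0.0417 or a number of a turn 0.125, either way. A call with a gripper value outside its range is refused whole. OPENING is the finger opening in m, from 0 to 0.0854, set as the call begins (- or left out, the last holds). The fingers move at their own pace and stop on an object; FORCE is the grip in N (left out, the last holds). Time passes only in rows, so rows that do not move let the fingers close. It gives the time, the measured TCP pose, the force, the opening and the grip force at its end, in the units of the state.
- get_state(): the state, without advancing time (a new reading comes with each control period).
- grab_frame(name): name is "scene" or "top" or "wrist"; returns a dict with "img" (420x560x3 uint8, red, green, blue), "range_z" (420x560 float32, m along the optical axis (not along the pixel's ray), 0 where there is no reading), "fx", "fy", "cx", "cy" (pixels), "R" (3x3) and "t" (3): a world point X has camera coordinates R X + t; the wrist camera has in their place "hand_eye" (4x4, takes a point from camera to tool coordinates, whose origin is the TCP and whose axes are the flange's). Camera axes: x right, y down, z forward; pixel columns grow to the right and rows downward; lengths in m; the calibration is good to about 2 mm. A picture is of the moment at which its call begins: read the wrist's pose just before it.
- finish_job(): hands the job in; it is judged then, once.
Trained networks look in a picture, given as the dict that the camera call returned (one of the last four; its "shot" number tells which), for a name from the list of things; names that differ only in an ending like _2 or _b are one class to them, and where a whole thing is asked for, a point or a joint stands for the part that bears it (a point fixed in the world has none). Each returns a list of dicts, best first, with "confidence" (0 to 1); they miss things now and then, are a little off and sometimes report something else, mostly with a low value. They report only what shows in the picture. A call takes as long as a camera call. They do not tell look-alikes from the thing itself.
- trace(picture, thing): "mask" (420x560 bool, what is visible of it) and "pixel" ([column, row] in pixels, amid what is visible of it).
- spot_point(picture, thing): "pixel" ([column, row] in pixels: a listed point, or the origin of a listed thing).
The state is a dict: "clock": time; "q": joint angles; "joint_vel": joint speeds; "effort": joint torques, N m; "position": TCP position; "tcp_rot": TCP orientation; "force": force on the tool from outside, world axes, zero at the start; "ft_torque": the same for the moment, N m; "grip_width": opening from 0.0 (shut) to 1.0 (fully open); "finger_force": force on a finger pad.
Only numpy, scipy, OpenCV 4.12 (cv2) and the standard library are available. Lean on these libraries where they do the work, as an engineer would, in place of code of your own. Each camera call takes 0.05 s, during which the arm holds its last target. There are 200 camera calls.

### The job

Clear up after the tasting. The lantern has been left standing on the bench rack: lift it off by its bail and set it down gently, upright, in the middle of the round cork mat. Then lay every red-capped bottle in the rack, one to a free notch, resting in both rails with the middle of its body midway between them and its neck pointing to the front, towards the robot, and at any time nest the tasting vessels: steel cup in the white bowl, copper measure in the cup, all standing upright. Leave the yellow-capped bottle and everything else on the bench alone.

Things in the scene. Friction and masses are not known exactly. Their poses are not given: they have to be found in the camera images.
- rack: fixed low bottle rack, 427 mm wide (y), 130 mm deep (x). Two pale zigzag rails, 18 mm thick, run along y at x = -38 and +38 mm on a light wooden frame with ends 70 mm high. Origin under its centre on the bench, z up, -x its front, towards the robot. Each rail has five 90-degree V notches at y = -160, -80, 0, 80, 160 mm, 48 mm wide, 24 mm deep, bottom at z = 60 mm, between flat crests at z = 84 mm
- rack_seat (a point): in the rack's frame at x = 0, y = 0, z = 97 mm: where the origin of a bottle seated in the middle notch lies, its axis along the rack's x, neck to -x; the other seats are 80 and 160 mm along y either side. Between the rails it is open down to z = 20 mm, so fingers can go down there on both sides of a bottle
- bottle1: small dark green glass wine bottle, white label, red neck capsule, 0.3 to 0.43 kg, 180 mm long, lying on the bench, neck roughly to the robot; to be racked; may be absent. Origin on its axis amid the body; x along the axis to the neck (it may be rolled any way about x). Body, faintly sixteen-sided, 52 mm across, from x = -58 to 54 mm; neck, 25 mm across, from 74 to 122 mm
- bottle1_foot (a point): middle of that bottle's foot, the end away from the neck, 58 mm from its origin along -x
- bottle2: small dark green glass wine bottle, white label, red neck capsule, 0.3 to 0.43 kg, 180 mm long, lying on the bench, neck roughly to the robot; to be racked; may be absent. Origin on its axis amid the body; x along the axis to the neck (it may be rolled any way about x). Body, faintly sixteen-sided, 52 mm across, from x = -58 to 54 mm; neck, 25 mm across, from 74 to 122 mm
- bottle2_foot (a point): middle of that bottle's foot, the end away from the neck, 58 mm from its origin along -x
- bottle3: small dark green glass wine bottle, white label, red neck capsule, 0.3 to 0.43 kg, 180 mm long, lying on the bench, neck roughly to the robot; to be racked; may be absent. Origin on its axis amid the body; x along the axis to the neck (it may be rolled any way about x). Body, faintly sixteen-sided, 52 mm across, from x = -58 to 54 mm; neck, 25 mm across, from 74 to 122 mm
- bottle3_foot (a point): middle of that bottle's foot, the end away from the neck, 58 mm from its origin along -x
- bottle4: small dark green glass wine bottle, white label, red neck capsule, 0.3 to 0.43 kg, 180 mm long, lying on the bench, neck roughly to the robot; to be racked; may be absent. Origin on its axis amid the body; x along the axis to the neck (it may be rolled any way about x). Body, faintly sixteen-sided, 52 mm across, from x = -58 to 54 mm; neck, 25 mm across, from 74 to 122 mm
- bottle4_foot (a point): middle of that bottle's foot, the end away from the neck, 58 mm from its origin along -x
- stored1: small dark green glass wine bottle, white label, yellow neck capsule, 0.3 to 0.43 kg, 180 mm long, lying in an end notch, neck to the front; leave it; one of the two is absent. Origin on its axis amid the body; x along the axis to the neck (it may be rolled any way about x). Body, faintly sixteen-sided, 52 mm across, from x = -58 to 54 mm; neck, 25 mm across, from 74 to 122 mm
- stored2: small dark green glass wine bottle, white label, yellow neck capsule, 0.3 to 0.43 kg, 180 mm long, lying in an end notch, neck to the front; leave it; one of the two is absent. Origin on its axis amid the body; x along the axis to the neck (it may be rolled any way about x). Body, faintly sixteen-sided, 52 mm across, from x = -58 to 54 mm; neck, 25 mm across, from 74 to 122 mm
- lamp: LED hand lantern, 155 mm tall, 0.4 to 0.65 kg: heavy dark round base 110 mm across and 30 mm high, glass 68 mm across, orange cap 84 mm across with its top at 108 mm, and above it a rigid dark bail. Origin under the centre of its base, z up. At first it stands on the rack's crests, blocking the three middle notches
- lamp_grip (a point): middle of the bail's level bar: 150 mm above the lamp's underside; the bar is round, 10 mm thick, 72 mm long along the lamp's y; 37 mm free beneath it above the cap
- mat: fixed round cork mat, 170 mm across, 6 mm thick, on the bench to the left or right of the rack; origin under its centre, z up
- bowl: loose white ceramic bowl: 120 mm across the rim, 80 mm across the foot, 40 mm tall; walls 4 mm, floor 5 mm thick, straight sloping sides; on the bench on the other side of the rack from the mat. Origin under its centre, z up
- cup: loose steel tasting cup, standing upright near the left or right end of the row of bottles: 66 mm across the rim, 56 mm across the foot, 62 mm tall; walls 4 mm, floor 5 mm thick. Origin under its centre, z up. Standing in the bowl its rim is 27 mm above the bowl's
- measure: loose tall copper measure, upright at the other end of the row of bottles: 45 mm across the rim, 39 mm across the foot, 92 mm tall. Origin under its centre, z up. Standing in the cup its rim is 35 mm above the cup's
- corkscrew: T-shaped corkscrew lying flat, wooden handle 100 mm long, 22 mm thick, behind the rack; leave it
- jar: amber jar, 70 mm across, 100 mm tall, behind the rack; leave it
Things that resemble listed ones, but are neither listed nor needed, are in the scene too. Leave any pink look-alike of the lamp alone. Leave any purple look-alike of the bottle4 alone.

How it is judged:
By the outcome, as a careful person would: the job done as asked, in the order asked, and still so for the second after the job is handed in, with the robot touching nothing.
Of bottle1, bottle2, bottle3, bottle4 only 3 to 4 are there at a start; the rules pass over those that are not, and their reading is None.
Of stored1, stored2 only 1 to 1 are there at a start; the rules pass over those that are not, and their reading is None.
At some moment in a run one of lamp may be knocked a few centimetres aside while the robot is not near it.
It also fails if it takes over 208 s, if anything falls off the work surface, if the arm or the gripper's body presses on something with over 40 N, if the wrist force passes 120 N, or if a joint passes its speed limit or range.

## Working session

There is one attempt and no reset: what is moved stays moved. The work goes in short steps, Python scripts to look and compute and a shell command to move; the robot and the scene stay as the last step left them, time stands still between calls to the robot, and variables do not carry over. Pictures are saved under pics/ and viewed, at most 14 in all, crops included, and the job is handed in when it is done.

```bash
mkdir -p pics; ls; cat > h.py <<'E'
import numpy as np, cv2
from station import *
def save(f,n,crop=None,s=1):
    im=f["img"][:,:,::-1]
    if crop: c0,r0,c1,r1=crop; im=im[r0:r1,c0:c1]
    if s!=1: im=cv2.resize(im,None,fx=s,fy=s,interpolation=cv2.INTER_CUBIC)
    cv2.imwrite("pics/"+n,im)
def cloud(f,st=None):
    z=f["range_z"]; v,u=np.mgrid[0:z.shape[0],0:z.shape[1]]
    P=np.stack([(u-f["cx"])*z/f["fx"],(v-f["cy"])*z/f["fy"],z],-1)
    if "hand_eye" in f:
        R,_=cv2.Rodrigues(np.array(st["tcp_rot"],float)); H=np.array(f["hand_eye"])
        P=P@H[:3,:3].T+H[:3,3]; P=P@R.T+np.array(st["position"])
    else: P=(P-np.array(f["t"]))@np.array(f["R"])
    P[z==0]=np.nan
    return P
E
python3 - <<'E'
from h import *
s=get_state();print({k:np.round(v,3) for k,v in s.items()})
for n in("scene","top"):
    f=grab_frame(n); save(f,n+"0.png",s=1.4)
    print(n,np.round(f["R"],3),f["t"],f["fx"])
    P=cloud(f)
    np.save(n+"0.npy",P)
    for t in["rack","bottle1","bottle2","bottle3","bottle4","stored1","lamp","lamp_grip","mat","bowl","cup","measure","jar"]:
        for d in trace(f,t):
            p=np.nanmedian(P[d["mask"]],0) if d["mask"].any() else 0
            print(t,round(d["confidence"],2),np.round(d["pixel"]),np.round(p,3),d["mask"].sum())
E
```

```text
pics
{'clock': np.float64(0.0), 'q': array([ 0.931,  0.246,  1.559,  0.   ,  1.339, -0.174]), 'joint_vel': array([ 0.002,  0.   ,  0.   ,  0.002, -0.   , -0.002]), 'effort': array([ 1.0000e-03, -4.2951e+01, -3.2613e+01, -0.0000e+00,  5.0000e-03,
        0.0000e+00]), 'position': array([0.292, 0.58 , 0.23 ]), 'tcp_rot': array([-7.250e-01, -3.056e+00,  3.000e-03]), 'force': array([ 0.34 , -0.112,  0.136]), 'ft_torque': array([-0.015, -0.032,  0.031]), 'finger_force': np.float64(0.0), 'grip_width': np.float64(1.001)}
scene [[-0.869  0.494 -0.01 ]
 [ 0.325  0.555 -0.766]
 [-0.373 -0.669 -0.643]] [ 0.46451296 -0.00233215  1.66696581] 488.7070524437542
rack 0.81 [243. 294.] [0.692 0.084 0.054] 3099
bottle1 0.8 [315. 260.] [0.449 0.067 0.041] 841
bottle1 0.74 [445. 290.] [0.196 0.343 0.04 ] 1102
bottle1 0.72 [276. 205.] [ 0.439 -0.191  0.04 ] 653
bottle1 0.59 [350. 298.] [0.435 0.231 0.042] 1036
bottle1 0.57 [299. 239.] [ 0.44  -0.045  0.039] 837
bottle1 0.27 [183. 287.] [ 0.804 -0.061  0.018] 254
bottle2 0.8 [315. 260.] [0.449 0.067 0.041] 841
bottle2 0.74 [445. 290.] [0.196 0.343 0.04 ] 1
[... 2849 characters left out ...]
0
bottle4 0.56 [275. 230.] [ 0.425 -0.054  0.044] 798
bottle4 0.41 [277. 156.] [ 0.663 -0.063  0.064] 2434
stored1 0.61 [198. 148.] [0.669 0.176 0.115] 841
lamp 0.93 [246. 148.] [0.661 0.023 0.183] 1136
lamp 0.85 [354. 142.] [ 0.708 -0.303  0.099] 919
lamp 0.78 [398. 143.] [ 0.707 -0.447  0.096] 1121
lamp_grip 0.87 [250. 148.] [0.661 0.022 0.183] 1138
lamp_grip 0.8 [359. 138.] [ 0.711 -0.304  0.099] 1011
lamp_grip 0.56 [403. 143.] [ 0.707 -0.447  0.098] 1039
mat 0.76 [146. 183.] [0.576 0.379 0.006] 2090
bowl 0.84 [370. 189.] [ 0.57  -0.366  0.011] 1071
cup 0.65 [361. 241.] [ 0.388 -0.346  0.019] 391
measure 0.77 [148. 242.] [0.386 0.345 0.057] 256
jar 0.67 [233. 114.] [0.778 0.082 0.097] 511
```

View pics/scene0.png

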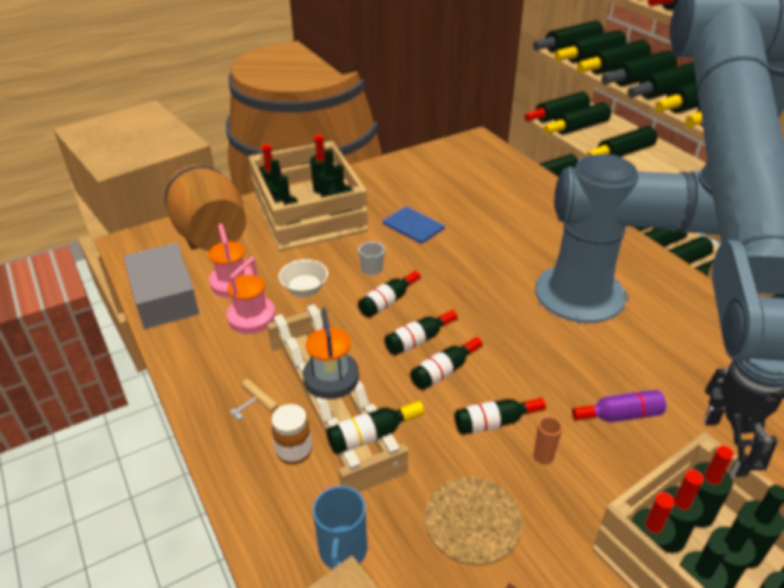

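View pics/top0.png

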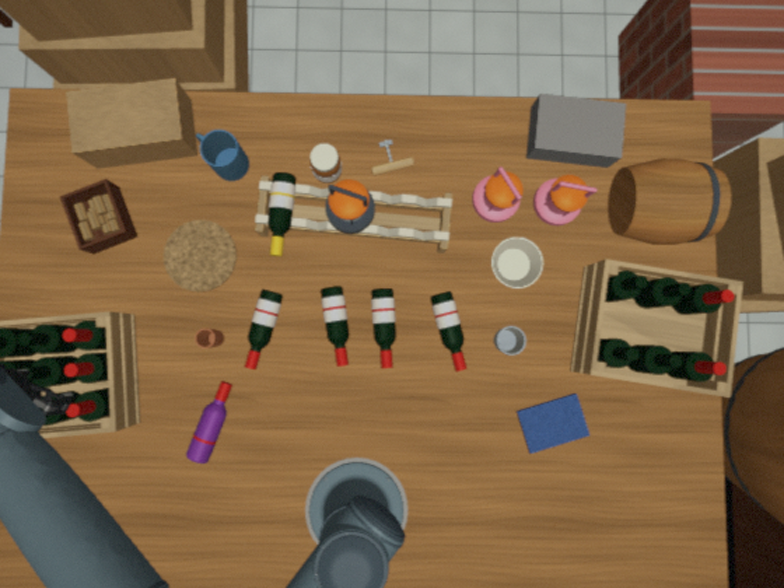

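The scene shows four red-capped bottles at top-picture pixels (188,232), (239,228), (275,230) and (319,231). The stored yellow bottle is at (198,148). The candidates for the lamp are (248,148), with a dark base and standing on the rack, and two pink-based ones at (354,142) and (398,143). I choose the first. The purple bottle at (146,304) and the crate bottles at both sides are decoys. Next I fit the geometry.

```bash
cat > fit.py <<'E'
from h import *
from scipy.optimize import least_squares
def rackfit(P,p0=(0.665,-0.03,-0.07),it=3):
    p=np.array(p0); Q=P.reshape(-1,3); Q=Q[np.isfinite(Q).all(1)]
    Q=Q[(np.hypot(*(Q[:,:2]-p[:2]).T)<.26)&(Q[:,2]>.05)&(Q[:,2]<.092)]
    def loc(p):
        c,s=np.cos(p[2]),np.sin(p[2]); d=Q[:,:2]-p[:2]
        return d@[c,s],d@[-s,c]
    def cost(p,full=False):
        x,y=loc(p); yn=(y+40)%.08-0  # placeholder
        yn=np.abs((y+.04)%.08-.04); zm=.06+np.minimum(yn,.024)
        ok=(np.abs(np.abs(x)-.038)<.012)&(np.abs(y)<.2)&~((yn<.026)&(Q[:,2]>.086))
        e=np.abs(Q[:,2]-zm)<.006
        return ((np.abs(np.abs(x)-.038)<.009)&(np.abs(y)<.2)&e).sum()
    best=(-1,p)
    for st in(.008,.003,.001):
        c=best[1] if best[0]>0 else p
        for dx in np.arange(-4,5)*st:
            for dy in np.arange(-4,5)*st:
                for dt in np.arange(-4,5)*st*4:
                    q=c+np.array([dx,dy,dt]); v=cost(q)
                    if v>best[0]: best=(v,q)
    return best
def bottle(P,m,r=.026):
    Q=P[m]; Q=Q[np.isfinite(Q).all(1)]
    Q=Q[(Q[:,2]>.008)&(Q[:,2]<.06)]
    c=Q.mean(0); u,s,v=np.linalg.svd(Q[:,:2]-c[:2],full_matrices=False); a=v[0]
    if a[0]>0:a=-a   # neck toward robot (-x)
    t=(Q[:,:2]-c[:2])@a
    return c,np.arctan2(a[1],a[0]),np.percentile(t,[.5,99.5]),a
E
python3 - <<'E'
from fit import *
import glob
for n in("scene","top"):
    f=grab_frame(n);P=cloud(f)
    print(n,"rack",rackfit(P))
    for d in trace(f,"bottle1")[:7]:
        c,y,t,a=bottle(P,d["mask"]); o=c[:2]+a*(t[0]+.058); o2=c[:2]+a*(t[1]-.122)
        zt=np.nanpercentile(P[d["mask"]][:,2],95)
        print(" b",np.round(d["pixel"]),"yaw",round(y,3),"len",round(t[1]-t[0],3),np.round(o,3),np.round(o2,3),round(zt,3))
    pts=[(d["confidence"],d["pixel"]) for d in spot_point(f,"bottle1")+spot_point(f,"bottle1_foot")]
    R,T=np.array(f["R"]),np.array(f["t"])
    def ray(px,z):
        r=R.T@np.array([(px[0]-f["cx"])/f["fx"],(px[1]-f["cy"])/f["fy"],1]);C=-R.T@T
        return C+r*(z-C[2])/r[2]
    for nm in("bottle1","bottle1_foot"):
        for d in spot_point(f,nm): 
            if d["confidence"]>.3: print(nm,round(d["confidence"],2),np.round(ray(d["pixel"],.026)[:2],3))
    for nm,z in(("lamp_grip",.234),("lamp",.084),("mat",0),("bowl",0),("cup",0),("measure",0),("rack_seat",.097)):
        for d in spot_point(f,nm): 
            if d["confidence"]>.3: print(nm,round(d["confidence"],2),np.round(d["pixel"]),np.round(ray(d["pixel"],z)[:2],3))
    Q=P[np.isfinite(P).all(2)]
    b=Q[(abs(Q[:,0]-.675)<.09)&(abs(Q[:,1]-.03)<.09)&(Q[:,2]>.217)&(Q[:,2]<.26)]
    print("bail",len(b),b.mean(0),b.min(0),b.max(0)); v=np.linalg.svd((b-b.mean(0))[:,:2])[2][0];print(v, np.percentile((b-b.mean(0))[:,:2]@v,[1,99]))
    for nm,(x,y),zl,zh in(("cap",(.67,.02),.18,.196),("mat",(.576,.38),.0035,.02),("bowl",(.565,-.37),.030,.06),("cup",(.39,-.335),.05,.08),("meas",(.39,.345),.08,.11)):
        b=Q[(np.hypot(Q[:,0]-x,Q[:,1]-y)<.1)&(Q[:,2]>zl)&(Q[:,2]<zh)]
        if len(b)<8: print(nm,len(b));continue
        (cc,r)=cv2.minEnclosingCircle(b[:,:2].astype(np.float32)); print(nm,len(b),np.round(cc,3),round(r,4),"zmax",np.round(np.percentile(b[:,2],95),3))
E
```

```text
scene rack (np.int64(602), array([ 0.67 , -0.065, -0.078]))
 b [297. 238.] yaw -3.064 len 0.18 [ 0.448 -0.044] [ 0.448 -0.044] 0.053
 b [316. 262.] yaw -2.987 len 0.181 [0.45  0.067] [0.45  0.066] 0.053
 b [444. 292.] yaw 2.744 len 0.181 [0.235 0.326] [0.234 0.327] 0.053
 b [277. 210.] yaw -2.865 len 0.179 [ 0.44 -0.19] [ 0.441 -0.189] 0.053
 b [350. 300.] yaw 2.897 len 0.178 [0.443 0.226] [0.445 0.225] 0.052
bottle1 0.86 [ 0.449 -0.052]
bottle1 0.83 [0.446 0.059]
bottle1 0.71 [0.17  0.344]
bottle1 0.65 [0.443 0.211]
bottle1_foot 0.6 [0.494 0.198]
bottle1_foot 0.46 [ 0.808 -0.048]
lamp_grip 0.97 [176. 190.] [ 0.742 -0.211]
lamp_grip 0.77 [232. 228.] [0.675 0.015]
lamp_grip 0.74 [310. 263.] [0.568 0.221]
lamp_grip 0.61 [160. 166.] [ 0.741 -0.345]
lamp 0.86 [238. 271.] [0.675 0.028]
lamp 0.82 [179. 222.] [ 0.741 -0.246]
mat 0.79 [338. 368.] [0.572 0.371]
bowl 0.69 [216. 204.] [ 0.573 -0.367]
cup 0.95 [266. 192.] [ 0.39  -0.341]
measure 0.88 [393. 324.] [0.37  0.336]
measure 0.35 [266. 192.] [ 0.386 -0.341]
bail 101 [0.68078579 0.03208465 0.2349905 ] [ 0.66292659 -0.01425317  0.21722149
[... 1138 characters left out ...]
 [351. 141.] [ 0.708 -0.294]
lamp 0.69 [397. 146.] [ 0.694 -0.438]
lamp 0.63 [360. 238.] [ 0.402 -0.319]
mat 0.92 [145. 180.] [0.587 0.37 ]
bowl 0.61 [367. 189.] [ 0.567 -0.363]
cup 0.82 [358. 242.] [ 0.392 -0.333]
cup 0.47 [233. 119.] [0.796 0.085]
rack_seat 0.98 [253. 148.] [0.675 0.014]
rack_seat 0.46 [202. 144.] [0.686 0.171]
bail 114 [0.67422033 0.02477143 0.23615929] [ 0.65826608 -0.01297135  0.2172316 ] [0.68915763 0.06271655 0.24220341]
[0.31690441 0.94845748] [-0.03978238  0.03888589]
cap 516 [0.675 0.025] 0.042 zmax 0.194
mat 1720 [0.576 0.379] 0.0999 zmax 0.011
bowl 264 [ 0.567 -0.36 ] 0.06 zmax 0.042
cup 107 [ 0.389 -0.339] 0.033 zmax 0.065
meas 80 [0.385 0.335] 0.0226 zmax 0.095
```

```bash
cat > plan.py <<'E'
import sys; from h import *
from scipy.spatial.transform import Rotation as Ro
def plan(pos,closing=None,vmax=.040,flip=False,start=None):
    """print rows (tool shifts) from current pose to pos with tool y along angle 'closing' (mod pi), tool down"""
    s=get_state(); p=np.array(s["position"]) if start is None else np.array(start[0]); R=Ro.from_rotvec(s["tcp_rot"]) if start is None else start[1]
    M=R.as_matrix()
    if closing is None: closing=np.arctan2(M[1,1],M[0,1])
    c=[]
    for k in(0,np.pi):
        y=np.array([np.cos(closing+k),np.sin(closing+k),0]); z=np.array([0,0,-1.]); T=Ro.from_matrix(np.c_[np.cross(y,z),y,z]); c.append(((R.inv()*T).magnitude(),k,T))
    c.sort(key=lambda t:t[0]); T=c[1 if flip else 0][2]
    d=(R.inv()*T).as_rotvec(); D=np.array(pos)-p
    n=max(int(np.ceil(np.linalg.norm(D)/vmax)),int(np.ceil(np.abs(d).max()/.12)),1)
    rows=[]; P0=p.copy(); Rc=R
    for i in range(n):
        sh=np.round(Rc.inv().apply(p+D*(i+1)/n-P0),3); P0=P0+Rc.apply(sh); w=np.round(d/n,3); Rc=Rc*Ro.from_rotvec(w); rows.append(list(map(float,np.r_[sh,w])))
    print("turn",np.round(d,3),"n",n)
    for i in range(0,n,10): print(str(rows[i:i+10]).replace(" ",""))
    return (P0,Rc)
E
python3 - <<'E'
from plan import *
s=get_state();print(Ro.from_rotvec(s["tcp_rot"]).as_matrix().round(2))
a=plan([.33,.50,.40]); a=plan([.60,.03,.43],-.32,start=a)
f=grab_frame("wrist");print(np.round(f["hand_eye"],3),f["fx"])
E
```

```text
[[-0.89  0.45  0.  ]
 [ 0.45  0.89  0.  ]
 [ 0.    0.   -1.  ]]
turn [ 0. -0.  0.] n 5
[[-0.014,-0.011,-0.034,0.0,-0.0,0.0],[-0.014,-0.011,-0.033,0.0,-0.0,0.0],[-0.014,-0.011,-0.034,0.0,-0.0,0.0],[-0.014,-0.011,-0.034,0.0,-0.0,0.0],[-0.014,-0.011,-0.034,0.0,-0.0,0.0]]
turn [ 0.    -0.     1.425] n 14
[[-0.032,-0.021,-0.002,0.0,-0.0,0.102],[-0.035,-0.018,-0.002,0.0,-0.0,0.102],[-0.036,-0.015,-0.002,0.0,-0.0,0.102],[-0.037,-0.01,-0.002,0.0,-0.0,0.102],[-0.038,-0.007,-0.003,0.0,-0.0,0.102],[-0.039,-0.003,-0.002,0.0,-0.0,0.102],[-0.038,0.001,-0.002,0.0,-0.0,0.102],[-0.039,0.005,-0.002,0.0,-0.0,0.102],[-0.037,0.009,-0.002,0.0,-0.0,0.102],[-0.037,0.013,-0.002,0.0,-0.0,0.102]]
[[-0.035,0.016,-0.002,0.0,-0.0,0.102],[-0.033,0.02,-0.002,0.0,-0.0,0.102],[-0.031,0.023,-0.003,0.0,-0.0,0.102],[-0.029,0.027,-0.002,0.0,-0.0,0.102]]
[[-0.    -0.947 -0.323  0.083]
 [ 1.     0.    -0.002  0.   ]
 [ 0.002 -0.323  0.947 -0.142]
 [ 0.     0.     0.     1.   ]] 351.70746275735576
```

```bash

python3 -m inch '[[-0.014,-0.011,-0.034,0,0,0],[-0.014,-0.011,-0.034,0,0,0],[-0.014,-0.011,-0.034,0,0,0],[-0.014,-0.011,-0.034,0,0,0],[-0.014,-0.011,-0.034,0,0,0]]' 0.085 40
python3 -m inch '[[-0.032,-0.021,-0.002,0,0,0.102],[-0.035,-0.018,-0.002,0,0,0.102],[-0.036,-0.015,-0.002,0,0,0.102],[-0.037,-0.01,-0.002,0,0,0.102],[-0.038,-0.007,-0.003,0,0,0.102],[-0.039,-0.003,-0.002,0,0,0.102],[-0.038,0.001,-0.002,0,0,0.102],[-0.039,0.005,-0.002,0,0,0.102],[-0.037,0.009,-0.002,0,0,0.102],[-0.037,0.013,-0.002,0,0,0.102]]'
python3 -m inch '[[-0.035,0.016,-0.002,0,0,0.102],[-0.033,0.02,-0.002,0,0,0.102],[-0.031,0.023,-0.003,0,0,0.102],[-0.029,0.027,-0.002,0,0,0.102],[0,0,0,0,0,0],[0,0,0,0,0,0]]'
cat > lamp.py <<'E'
from fit import *
s=get_state(); f=grab_frame("wrist"); save(f,"w1.png"); P=cloud(f,s); Q=P[np.isfinite(P).all(2)]
print(np.round(s["position"],4),np.round(s["q"],2))
b=Q[(abs(Q[:,0]-.675)<.06)&(abs(Q[:,1]-.03)<.07)&(Q[:,2]>.228)&(Q[:,2]<.26)]
r=cv2.minAreaRect((b[:,:2]*1000).astype(np.float32)); print("bail",len(b),b.mean(0).round(4),np.percentile(b[:,2],[5,50,98]).round(4),r)
m=[(d["confidence"],np.round(d["pixel"])) for d in spot_point(f,"lamp_grip")];print(m)
print("rack",rackfit(P,(.6735,.0167,-.08)))
E
python3 lamp.py
```

```text
clock: 3.17
position: [0.3298, 0.4993, 0.403]
tcp_rot: [0.725, 3.057, 0.0]
force: [0.8, 0.1, -0.5]
grip_width: 0.996
finger_force: 0.0
clock: 4.0
position: [0.5233, 0.1626, 0.4227]
tcp_rot: [2.131, 2.308, 0.001]
force: [-0.8, 0.3, 0.6]
grip_width: 0.995
finger_force: 0.0
clock: 4.5
position: [0.6009, 0.028, 0.4306]
tcp_rot: [-2.552, -1.831, 0.001]
force: [0.2, 0.5, -0.6]
grip_width: 0.995
finger_force: 0.0
[0.6009 0.028  0.4306] [-0.14  0.04  1.42  0.    1.67  0.18]
bail 874 [0.6759 0.0243 0.237 ] [0.2338 0.2373 0.2395] ((676.0606079101562, 22.268648147583008), (80.69142150878906, 10.355985641479492), 71.4581069946289)
[(0.84, array([352., 157.]))]
rack (np.int64(4248), array([ 0.6735,  0.0107, -0.08  ]))
```

View pics/w1.png

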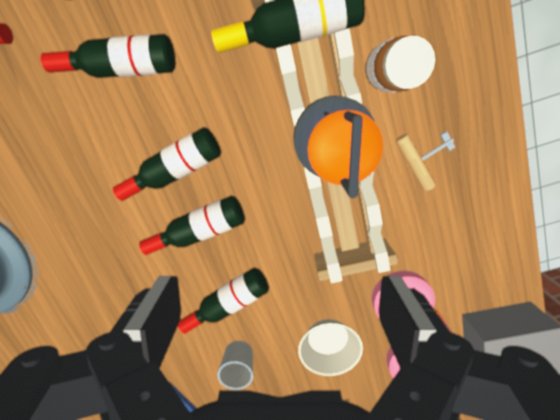

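The wrist view shows the true lamp, dark base on the rack, at (345,145) with its bail bar near (354,155). The pink look-alike is at (405,295).

```bash
python3 - <<'E'
from plan import *
a=plan([.676,.0235,.30],-.323); a=plan([.676,.0235,.217],start=a,vmax=.03)
E
```

```text
turn [-0.    -0.     0.001] n 4
[[0.004,0.019,0.033,-0.0,-0.0,0.0],[0.005,0.018,0.033,-0.0,-0.0,0.0],[0.004,0.019,0.032,-0.0,-0.0,0.0],[0.005,0.018,0.033,-0.0,-0.0,0.0]]
turn [-0. -0. -0.] n 3
[[-0.0,0.0,0.028,-0.0,-0.0,-0.0],[-0.0,0.0,0.027,-0.0,-0.0,-0.0],[-0.0,0.0,0.028,-0.0,-0.0,-0.0]]
```

```bash

python3 -m inch '[[0.005,0.018,0.033,0,0,0],[0.004,0.019,0.033,0,0,0],[0.005,0.018,0.032,0,0,0],[0.004,0.019,0.033,0,0,0],[0,0,0.02,0,0,0],[0,0,0.02,0,0,0],[0,0,0.02,0,0,0],[0,0,0.023,0,0,0],[0,0,0,0,0,0],[0,0,0,0,0,0]]' 
python3 -m inch '[[0,0,0,0,0,0],[0,0,0,0,0,0],[0,0,0,0,0,0],[0,0,0,0,0,0],[0,0,0,0,0,0],[0,0,0,0,0,0],[0,0,0,0,0,0],[0,0,0,0,0,0]]' 0 60
python3 -m inch '[[0,0,-0.005,0,0,0],[0,0,-0.01,0,0,0],[0,0,-0.02,0,0,0],[0,0,-0.03,0,0,0],[0,0,-0.025,0,0,0],[0,0,-0.01,0,0,0],[0,0,0,0,0,0]]'
python3 - <<'E'
from plan import *
print(get_state()["finger_force"],get_state()["force"])
s=get_state();f=grab_frame("wrist");save(f,"w2.png");np.save("w2.npy",cloud(f,s))
plan([.576,.380,.312],vmax=.03)
E
```

```text
clock: 5.43
position: [0.6751, 0.0249, 0.2164]
tcp_rot: [-2.546, -1.837, 0.003]
force: [0.4, -0.3, 0.5]
grip_width: 0.993
finger_force: 0.0
clock: 6.1
position: [0.6762, 0.0233, 0.2179]
tcp_rot: [2.55, 1.835, 0.0]
force: [-1.6, 0.9, 2.6]
grip_width: 0.096
finger_force: 58.5
clock: 6.68
position: [0.6774, 0.0232, 0.321]
tcp_rot: [2.546, 1.833, 0.007]
force: [0.6, 0.1, -5.1]
grip_width: 0.094
finger_force: 58.6
58.61170470714569 [ 0.55751116  0.0641399  -5.09839869]
turn [ 0.002 -0.     0.   ] n 13
[[0.024,-0.016,0.0,0.0,-0.0,0.0],[0.023,-0.016,0.001,0.0,-0.0,0.0],[0.024,-0.016,0.0,0.0,-0.0,0.0],[0.023,-0.016,0.001,0.0,-0.0,0.0],[0.024,-0.016,0.0,0.0,-0.0,0.0],[0.023,-0.016,0.001,0.0,-0.0,0.0],[0.024,-0.016,0.0,0.0,-0.0,0.0],[0.023,-0.016,0.001,0.0,-0.0,0.0],[0.024,-0.016,-0.0,0.0,-0.0,0.0],[0.024,-0.016,0.0,0.0,-0.0,0.0]]
[[0.023,-0.016,0.001,0.0,-0.0,0.0],[0.024,-0.016,0.0,0.0,-0.0,0.0],[0.023,-0.016,0.001,0.0,-0.0,0.0]]
```

```bash

python3 -m inch '[[0.008,-0.005,0,0,0,0],[0.016,-0.011,0,0,0,0],[0.024,-0.016,0,0,0,0],[0.024,-0.016,0,0,0,0],[0.024,-0.016,0,0,0,0],[0.024,-0.016,0.002,0,0,0],[0.024,-0.016,0.002,0,0,0],[0.024,-0.016,0.002,0,0,0],[0.024,-0.016,0.001,0,0,0],[0.024,-0.016,0.002,0,0,0]]' 
python3 -m inch '[[0.024,-0.016,0,0,0,0],[0.024,-0.016,0,0,0,0],[0.021,-0.014,0,0,0,0],[0.015,-0.011,0,0,0,0],[0.006,-0.005,0,0,0,0],[0.002,0,0,0,0,0],[0,0,0,0,0,0]]' 
python3 - <<'E'
from plan import *
for n in("top","scene"):
    f=grab_frame(n);P=cloud(f);
    if n=="top": save(f,"top1.png",s=1.4)
    d=trace(f,"mat")[0];m=d["mask"]
    Q=P[m];Q=Q[np.isfinite(Q).all(1)];Q=Q[Q[:,2]<.02]
    c=cv2.convexHull((Q[:,:2]*1000).astype(np.float32)); print(n,d["confidence"],len(Q),np.median(Q,0).round(4),cv2.fitEllipse(c),cv2.minEnclosingCircle(c))
s=get_state();f=grab_frame("wrist");save(f,"w3.png");P=cloud(f,s)
for d in trace(f,"mat")[:1]:
    Q=P[d["mask"]];Q=Q[np.isfinite(Q).all(1)];Q=Q[Q[:,2]<.02]
    c=cv2.convexHull((Q[:,:2]*1000).astype(np.float32)); print("w",d["confidence"],len(Q),cv2.fitEllipse(c),cv2.minEnclosingCircle(c))
E
```

```text
clock: 7.57
position: [0.6061, 0.2756, 0.3049]
tcp_rot: [-2.548, -1.834, 0.008]
force: [0.7, 0.8, -5.3]
grip_width: 0.091
finger_force: 58.6
clock: 8.15
position: [0.578, 0.3806, 0.3064]
tcp_rot: [2.549, 1.836, -0.005]
force: [0.5, -0.9, -5.1]
grip_width: 0.091
finger_force: 58.6
top 0.6 1402 [0.5625 0.3564 0.0055] ((577.631591796875, 378.2982177734375), (166.38763427734375, 170.05824279785156), 51.65513229370117) ((577.4736328125, 378.9314880371094), 86.40152740478516)
scene 0.94 3277 [0.586  0.3852 0.0054] ((578.5496215820312, 376.5848083496094), (170.9250946044922, 173.4942169189453), 124.4221420288086) ((577.9960327148438, 377.1451110839844), 88.16834259033203)
w 0.91 4885 ((578.2901611328125, 374.82086181640625), (169.10157775878906, 171.095947265625), 172.4850616455078) ((579.1502685546875, 376.2366027832031), 85.25894927978516)
```

View pics/w3.png

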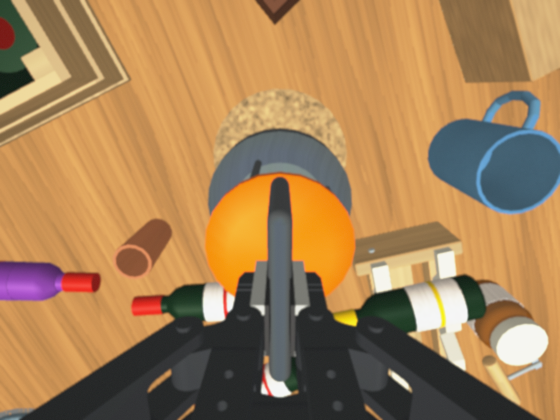

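The lantern hangs above the mat, whose free edge shows at (280,120); the bail is in the pads at (280,280). I lower it now.

```bash

python3 -m inch '[[-0.002,0,0.015,0,0,0],[-0.002,0.001,0.03,0,0,0],[0,0,0.03,0,0,0],[0,0,0.03,0,0,0],[0,0,0.025,0,0,0],[0,0,0.015,0,0,0],[0,0,0.008,0,0,0],[0,0,0.004,0,0,0],[0,0,0.002,0,0,0],[0,0,0.002,0,0,0]]' 
python3 -m inch '[[0,0,0.002,0,0,0],[0,0,0.001,0,0,0],[0,0,0.001,0,0,0],[0,0,0,0,0,0]]'
```

```text
clock: 9.28
position: [0.5796, 0.3772, 0.1494]
tcp_rot: [2.549, 1.835, 0.006]
force: [0.1, 0.2, -4.7]
grip_width: 0.094
finger_force: 58.6
clock: 9.62
position: [0.5784, 0.3768, 0.1436]
tcp_rot: [2.55, 1.835, 0.001]
force: [-0.2, 0.2, -5.8]
grip_width: 0.091
finger_force: 58.6
```

```bash

python3 -m inch '[[0,0,0.001,0,0,0],[0,0,0.001,0,0,0],[0,0,0.001,0,0,0],[0,0,0.001,0,0,0],[0,0,0,0,0,0],[0,0,0,0,0,0]]'
```

```text
clock: 10.12
position: [0.5787, 0.3767, 0.1399]
tcp_rot: [2.549, 1.835, 0.001]
force: [-0.0, -1.2, -2.5]
grip_width: 0.093
finger_force: 58.9
```

```bash

python3 -m inch '[[0,0,0.001,0,0,0],[0,0,0,0,0,0],[0,0,0,0,0,0]]'
python3 -m inch '[[0,0,0,0,0,0],[0,0,0,0,0,0],[0,0,0,0,0,0],[0,0,0,0,0,0],[0,0,0,0,0,0]]' 0.06
python3 -m inch '[[0,0,-0.01,0,0,0],[0,0,-0.02,0,0,0],[0,0,-0.035,0,0,0],[0,0,-0.04,0,0,0],[0,0,-0.04,0,0,0],[0,0,-0.04,0,0,0],[0,0,-0.02,0,0,0],[0,0,0,0,0,0]]' 0.085
python3 - <<'E'
from fit import *
from plan import *
s=get_state();f=grab_frame("wrist");save(f,"w4.png",s=.8);P=cloud(f,s);Q=P[np.isfinite(P).all(2)]
for zl,zh in((.108,.118),(.15,.17),(.030,.038)):
    b=Q[(np.hypot(Q[:,0]-.578,Q[:,1]-.377)<.08)&(Q[:,2]>zl)&(Q[:,2]<zh)];print(len(b),(b.mean(0)).round(4),cv2.minEnclosingCircle((b[:,:2]*1000).astype(np.float32)))
# rack and bottles, now unobstructed
for n in("top","scene"):
    f=grab_frame(n);P=cloud(f);print(n,rackfit(P,(.6735,.015,-.08)))
plan([.387,.336,.30],vmax=.04)
E
```

```text
clock: 10.37
position: [0.5789, 0.3769, 0.1399]
tcp_rot: [2.549, 1.835, 0.002]
force: [-2.9, -2.2, 5.0]
grip_width: 0.091
finger_force: 59.8
clock: 10.78
position: [0.5782, 0.3768, 0.138]
tcp_rot: [-2.55, -1.835, 0.0]
force: [0.7, -0.3, -0.4]
grip_width: 0.7
finger_force: 0.0
clock: 11.45
position: [0.5803, 0.3777, 0.3527]
tcp_rot: [2.547, 1.834, 0.021]
force: [-0.3, -0.4, 1.2]
grip_width: 0.995
finger_force: 0.0
2460 [0.5787 0.3771 0.1123] ((578.5557250976562, 377.84991455078125), 38.4305305480957)
796 [0.5794 0.3775 0.1593] ((578.3494873046875, 375.71002197265625), 40.53205871582031)
993 [0.5884 0.4051 0.0333] ((579.8611450195312, 377.5610656738281), 52.932552337646484)
top (np.int64(1215), array([ 0.6735,  0.017 , -0.08  ]))
scene (np.int64(1086), array([ 0.6765,  0.014 , -0.08  ]))
turn [-0.001  0.001  0.   ] n 5
[[-0.02,-0.034,0.009,-0.0,0.0,0.0],[-0.02,-0.033,0.008,-0.0,0.0,0.0],[-0.019,-0.034,0.009,-0.0,0.0,0.0],[-0.02,-0.034,0.008,-0.0,0.0,0.0],[-0.02,-0.033,0.009,-0.0,0.0,0.0]]
```

View pics/w4.png

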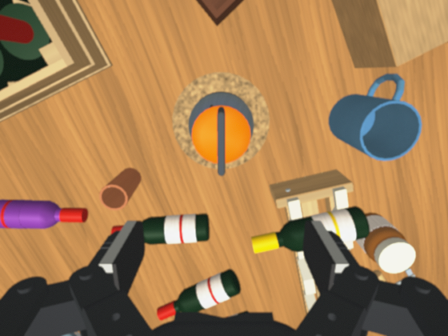

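The lantern stands upright in the middle of the mat, with a symmetric cork ring around (221,120). Next I take one overview for the rack and bottles.

```bash
python3 - <<'E'
from plan import *
plan([.56,.05,.45],-1.57)
E
```

```text
turn [-0.000e+00  1.000e-03  1.247e+00] n 11
[[-0.029,0.008,-0.01,-0.0,0.0,0.113],[-0.027,0.011,-0.009,-0.0,0.0,0.113],[-0.027,0.014,-0.01,-0.0,0.0,0.113],[-0.024,0.017,-0.01,-0.0,0.0,0.113],[-0.022,0.02,-0.01,-0.0,0.0,0.113],[-0.02,0.022,-0.009,-0.0,0.0,0.113],[-0.018,0.024,-0.01,-0.0,0.0,0.113],[-0.014,0.026,-0.01,-0.0,0.0,0.113],[-0.012,0.027,-0.01,-0.0,0.0,0.113],[-0.008,0.029,-0.009,-0.0,0.0,0.113]]
[[-0.006,0.029,-0.01,-0.0,0.0,0.113]]
```

```bash

python3 -m inch '[[-0.029,0.008,-0.01,0,0,0.113],[-0.027,0.011,-0.01,0,0,0.113],[-0.027,0.014,-0.01,0,0,0.113],[-0.024,0.017,-0.01,0,0,0.113],[-0.022,0.02,-0.01,0,0,0.113],[-0.02,0.022,-0.01,0,0,0.113],[-0.018,0.024,-0.01,0,0,0.113],[-0.014,0.026,-0.01,0,0,0.113],[-0.012,0.027,-0.01,0,0,0.113],[-0.008,0.029,-0.01,0,0,0.113]]'
python3 -m inch '[[-0.006,0.029,-0.01,0,0,0.113],[0,0,0,0,0,0],[0,0,0,0,0,0],[0,0,0,0,0,0]]'
python3 - <<'E'
from fit import *
from plan import *
s=get_state();print(s["position"],s["q"].round(2));f=grab_frame("wrist");save(f,"w5.png");P=cloud(f,s);Q=P[np.isfinite(P).all(2)]
np.save("w5.npy",P)
print(rackfit(P,(.6735,.015,-.08)))
for d in trace(f,"bottle1")+trace(f,"stored1"):
    c,y,t,a=bottle(P,d["mask"]); o=c[:2]+a*(t[0]+.058); o2=c[:2]+a*(t[1]-.122)
    # body axis: top line of body: highest points
    print(np.round(d["pixel"]),round(d["confidence"],2),"yaw",round(y,3),"len",round(t[1]-t[0],3),np.round(o,4),np.round(o2,4),np.nanpercentile(P[d["mask"]][:,2],[5,98]).round(3))
E
```

```text
clock: 12.43
position: [0.5614, 0.0782, 0.4411]
tcp_rot: [-3.136, -0.176, 0.007]
force: [0.4, -0.3, 0.0]
grip_width: 0.996
finger_force: 0.0
clock: 12.77
position: [0.5595, 0.0503, 0.4513]
tcp_rot: [-3.141, -0.009, 0.005]
force: [-0.5, 0.3, -0.2]
grip_width: 0.997
finger_force: 0.0
[0.5594994  0.05029629 0.45128122] [-0.11 -0.05  1.48  0.    1.71  1.45]
(np.int64(7359), array([ 0.6745,  0.015 , -0.08  ]))
[431. 218.] 0.86 yaw -2.87 len 0.18 [ 0.4385 -0.1975] [ 0.4387 -0.1974] [0.02  0.052]
[343. 214.] 0.76 yaw -3.067 len 0.18 [ 0.4462 -0.0538] [ 0.4466 -0.0538] [0.027 0.052]
[178. 216.] 0.73 yaw 2.878 len 0.177 [0.4381 0.2111] [0.4413 0.2103] [0.029 0.052]
[140. 290.] 0.4 yaw -1.94 len 0.005 [0.268 0.253] [0.331 0.416] [0.02  0.031]
[188.  59.] 0.61 yaw 3.06 len 0.094 [0.6627 0.2148] [0.7488 0.2078] [0.099 0.122]
```

View pics/w5.png

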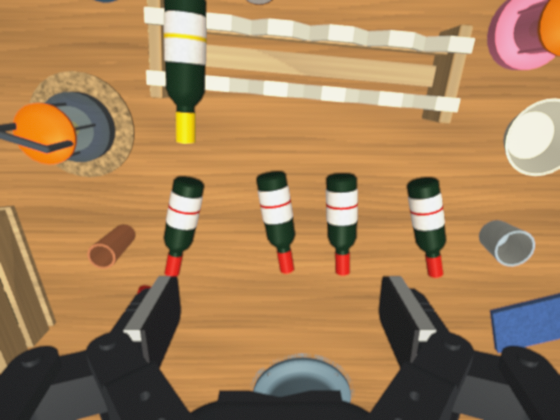

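The rack fit agrees across views. Red bottles are at (183,220), (278,220), (342,220) and (428,225), and four notches are free. I start with the leftmost bottle.

```bash
python3 - <<'E'
from plan import *
a=plan([.440,.2105,.10],-1.834); a=plan([.440,.2105,.008],start=a,vmax=.031)
print("to rack"); a=plan([.440,.2105,.09],start=a,vmax=.03);a=plan([.681,.0947,.185],-1.651,start=a,vmax=.035); a=plan([.681,.0947,.09],start=a,vmax=.032)
E
```

```text
turn [-0.     0.002  0.27 ] n 11
[[-0.011,-0.015,0.032,-0.0,0.0,0.025],[-0.011,-0.014,0.032,-0.0,0.0,0.025],[-0.011,-0.014,0.032,-0.0,0.0,0.025],[-0.012,-0.014,0.032,-0.0,0.0,0.025],[-0.012,-0.013,0.032,-0.0,0.0,0.025],[-0.012,-0.013,0.032,-0.0,0.0,0.025],[-0.013,-0.013,0.032,-0.0,0.0,0.025],[-0.013,-0.012,0.032,-0.0,0.0,0.025],[-0.014,-0.012,0.032,-0.0,0.0,0.025],[-0.013,-0.012,0.032,-0.0,0.0,0.025]]
[[-0.014,-0.012,0.032,-0.0,0.0,0.025]]
turn [ 0.     0.002 -0.   ] n 3
[[-0.0,0.0,0.031,0.0,0.001,-0.0],[-0.0,0.0,0.031,0.0,0.001,-0.0],[-0.0,0.0,0.03,0.0,0.001,-0.0]]
to rack
turn [ 0.    -0.001  0.   ] n 3
[[-0.0,0.0,-0.027,0.0,-0.0,0.0],[-0.0,0.0,-0.027,0.0,-0.0,0.0],[-0.0,0.0,-0.028,0.0,-0.0,0.0]]
turn [ 0.    -0.001 -0.188] n 9
[[0.029,0.005,-0.011,0.0,-0.0,-0.021],[0.029,0.006,-0.01,0.0,-0.0,-0.021],[0.029,0.007,-0.011,0.0,-0.0,-0.021],[0.029,0.007,-0.01,0.0,-0.0,-0.021],[0.029,0.008,-0.011,0.0,-0.0,-0.021],[0.028,0.008,-0.01,0.0,-0.0,-0.021],[0.029,0.009,-0.011,0.0,-0.0,-0.021],[0.028,0.01,-0.01,0.0,-0.0,-0.021],[0.028,0.01,-0.011,0.0,-0.0,-0.021]]
turn [ 0.    -0.001  0.   ] n 3
[[-0.0,-0.0,0.032,0.0,-0.0,0.0],[-0.0,-0.0,0.032,0.0,-0.0,0.0],[-0.0,-0.0,0.031,0.0,-0.0,0.0]]
```

```bash

python3 -m inch '[[-0.011,-0.015,0.032,0,0,0.025],[-0.011,-0.014,0.032,0,0,0.025],[-0.011,-0.014,0.032,0,0,0.025],[-0.012,-0.014,0.032,0,0,0.025],[-0.012,-0.013,0.032,0,0,0.025],[-0.012,-0.013,0.032,0,0,0.025],[-0.013,-0.013,0.032,0,0,0.025],[-0.013,-0.012,0.032,0,0,0.025],[-0.014,-0.012,0.032,0,0,0.025],[-0.013,-0.012,0.032,0,0,0.025]]'
python3 -m inch '[[-0.014,-0.012,0.032,0,0,0.025],[0,0,0,0,0,0],[0,0,0,0,0,0],[0,0,0,0,0,0]]'
cat > near.py <<'E'
from fit import *
from plan import *
s=get_state();print(s["position"].round(4));f=grab_frame("wrist");P=cloud(f,s)
for d in trace(f,"bottle1"):
    c,y,t,a=bottle(P,d["mask"]); o=c[:2]+a*(t[0]+.058); o2=c[:2]+a*(t[1]-.122)
    print(np.round(d["pixel"]),round(d["confidence"],2),"yaw",round(y,3),"len",round(t[1]-t[0],3),np.round(o,4),np.round(o2,4))
E
cat >> near.py <<'E'
if len(sys.argv)>1: save(f,sys.argv[1])
E
python3 near.py w6.png
```

```text
clock: 13.75
position: [0.4508, 0.1961, 0.1315]
tcp_rot: [3.118, -0.383, -0.001]
force: [1.1, 1.5, -0.1]
grip_width: 0.997
finger_force: 0.0
clock: 14.08
position: [0.4429, 0.2101, 0.1027]
tcp_rot: [-3.113, 0.421, -0.004]
force: [1.0, 0.4, 0.9]
grip_width: 0.998
finger_force: 0.0
[0.4429 0.2101 0.1027]
[275. 238.] 0.87 yaw 2.884 len 0.178 [0.4384 0.2144] [0.4401 0.214 ]
[519. 151.] 0.56 yaw -3.012 len 0.178 [0.4477 0.0657] [0.45  0.066]
```

View pics/w6.png

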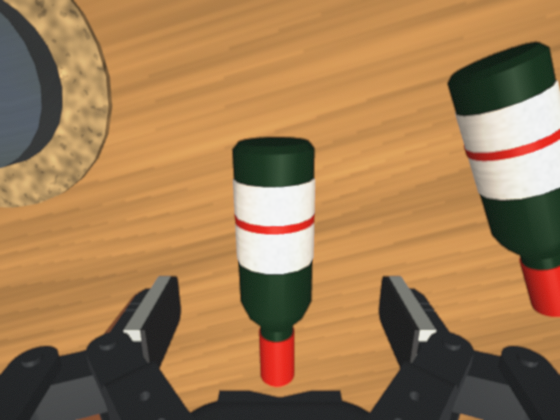

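The red-capped bottle lies midway between the open fingers, its body at (275,210). I grasp it.

```bash

python3 -m inch '[[-0.005,-0.003,0.02,0,0,0],[0,0,0.025,0,0,0],[0,0,0.025,0,0,0],[0,0,0.018,0,0,0],[0,0,0.007,0,0,0],[0,0,0,0,0,0],[0,0,0,0,0,0]]'
python3 -m inch '[[0,0,0,0,0,0],[0,0,0,0,0,0],[0,0,0,0,0,0],[0,0,0,0,0,0],[0,0,0,0,0,0],[0,0,0,0,0,0]]' 0.02 60
python3 -m inch '[[0,0,-0.01,0,0,0],[0,0,-0.025,0,0,0],[0,0,-0.03,0,0,0],[0,0,-0.017,0,0,0],[0,0,0,0,0,0]]'
```

```text
clock: 14.77
position: [0.4392, 0.2139, 0.0077]
tcp_rot: [-3.112, 0.424, -0.004]
force: [1.5, -0.1, 0.9]
grip_width: 0.994
finger_force: 0.0
clock: 15.27
position: [0.4389, 0.2143, 0.0079]
tcp_rot: [-3.112, 0.423, -0.003]
force: [-2.5, -0.4, 7.1]
grip_width: 0.587
finger_force: 62.6
clock: 15.68
position: [0.4405, 0.2147, 0.0927]
tcp_rot: [-3.11, 0.422, -0.013]
force: [0.6, -0.0, -2.9]
grip_width: 0.588
finger_force: 64.1
```

```bash
python3 - <<'E'
from plan import *
a=plan([.681,.0947,.185],-1.651,vmax=.035); a=plan([.681,.0947,.09],start=a,vmax=.032)
E
```

```text
turn [-0.003 -0.008 -0.19 ] n 9
[[0.029,0.006,-0.01,-0.0,-0.001,-0.021],[0.03,0.006,-0.01,-0.0,-0.001,-0.021],[0.029,0.007,-0.01,-0.0,-0.001,-0.021],[0.029,0.007,-0.01,-0.0,-0.001,-0.021],[0.028,0.009,-0.011,-0.0,-0.001,-0.021],[0.029,0.008,-0.01,-0.0,-0.001,-0.021],[0.028,0.01,-0.01,-0.0,-0.001,-0.021],[0.029,0.01,-0.01,-0.0,-0.001,-0.021],[0.028,0.01,-0.011,-0.0,-0.001,-0.021]]
turn [-0.003  0.001  0.   ] n 3
[[-0.0,0.0,0.032,-0.001,0.0,0.0],[-0.0,0.0,0.032,-0.001,0.0,0.0],[-0.0,0.0,0.031,-0.001,0.0,0.0]]
```

```bash

python3 -m inch '[[0.029,0.006,-0.01,0,0,-0.021],[0.03,0.006,-0.01,0,0,-0.021],[0.029,0.007,-0.01,0,0,-0.021],[0.029,0.007,-0.01,0,0,-0.021],[0.028,0.009,-0.011,0,0,-0.021],[0.029,0.008,-0.01,0,0,-0.021],[0.028,0.01,-0.01,0,0,-0.021],[0.029,0.01,-0.01,0,0,-0.021],[0.028,0.01,-0.011,0,0,-0.021],[0,0,0,0,0,0]]'
python3 -m inch '[[0,0,0.02,0,0,0],[0,0,0.03,0,0,0],[0,0,0.025,0,0,0],[0,0,0.012,0,0,0],[0,0,0.005,0,0,0],[0,0,0,0,0,0],[0,0,0,0,0,0]]'
```

```text
clock: 16.52
position: [0.6833, 0.091, 0.1813]
tcp_rot: [3.138, -0.131, 0.008]
force: [0.0, 0.1, -2.6]
grip_width: 0.59
finger_force: 64.1
clock: 17.1
position: [0.6796, 0.0942, 0.0892]
tcp_rot: [-3.139, 0.127, -0.002]
force: [1.5, 1.1, -2.9]
grip_width: 0.586
finger_force: 64.0
```

```bash

python3 -m inch '[[0.001,0,0.003,0,0,0],[0,0,0.002,0,0,0],[0,0,0.002,0,0,0],[0,0,0.001,0,0,0],[0,0,0.001,0,0,0],[0,0,0,0,0,0]]'
python3 -m inch '[[0,0,0.001,0,0,0],[0,0,0,0,0,0],[0,0,0,0,0,0]]'
```

```text
clock: 17.6
position: [0.6799, 0.094, 0.0791]
tcp_rot: [3.139, -0.128, -0.0]
force: [-0.0, 1.1, -3.6]
grip_width: 0.59
finger_force: 64.1
clock: 17.85
position: [0.6802, 0.0939, 0.0788]
tcp_rot: [3.139, -0.128, 0.001]
force: [-1.4, -0.8, -0.6]
grip_width: 0.587
finger_force: 64.3
```

```bash

python3 -m inch '[[0,0,0.001,0,0,0],[0,0,0,0,0,0]]'
python3 -m inch '[[0,0,0,0,0,0],[0,0,0,0,0,0],[0,0,0,0,0,0]]' 0.062
python3 -m inch '[[0,0,-0.01,0,0,0],[0,0,-0.03,0,0,0],[0,0,-0.04,0,0,0],[0,0,-0.04,0,0,0],[0,0,-0.03,0,0,0],[0,0,0,0,0,0]]'
cat > chk.py <<'E'
from fit import *
s=get_state();f=grab_frame("wrist");P=cloud(f,s)
if len(sys.argv)>1: save(f,sys.argv[1])
c,sn=np.cos(-.08),np.sin(-.08)
for ds in(trace(f,"bottle1"),trace(f,"stored1")):
  for d in ds:
    Q=P[d["mask"]];Q=Q[np.isfinite(Q).all(1)];Q=Q[(Q[:,2]>.075)&(Q[:,2]<.15)]
    if len(Q)<300: continue
    L=np.c_[(Q[:,:2]-[.6745,.015])@[c,sn],(Q[:,:2]-[.6745,.015])@[-sn,c],Q[:,2]]
    B=L[L[:,0]>-.04]; u=np.linalg.svd(L[:,:2]-L[:,:2].mean(0),full_matrices=False)[2][0]
    for q in (-.03,.03): 
        k=L[abs(L[:,0]-q)<.01]; print("   x",q,"ymid",np.round((k[:,1].min()+k[:,1].max())/2,4) if len(k) else None,"top",np.round(np.percentile(k[:,2],97),4) if len(k) else None)
    print(np.round(d["pixel"]),round(d["confidence"],2),"xrange",np.percentile(L[:,0],[.5,99.5]).round(4),"want -122,+58")
E
sed -i 's/^from fit/import sys\nfrom fit/' chk.py
python3 chk.py w7.png
```

```text
clock: 18.02
position: [0.6803, 0.0939, 0.0787]
tcp_rot: [3.139, -0.128, 0.001]
force: [-3.5, -1.2, 4.6]
grip_width: 0.588
finger_force: 64.9
clock: 18.27
position: [0.6804, 0.0941, 0.0776]
tcp_rot: [-3.139, 0.127, -0.002]
force: [0.4, -0.2, -0.3]
grip_width: 0.725
finger_force: 0.0
clock: 18.77
position: [0.6842, 0.0941, 0.2381]
tcp_rot: [-3.139, 0.127, -0.026]
force: [0.3, -1.1, 0.8]
grip_width: 0.732
finger_force: 0.0
   x -0.03 ymid 0.0773 top 0.122
   x 0.03 ymid 0.0775 top 0.1224
[280. 211.] 0.9 xrange [-0.1217  0.0573] want -122,+58
   x -0.03 ymid 0.1584 top 0.1219
   x 0.03 ymid 0.1583 top 0.1222
[188. 194.] 0.95 xrange [-0.0598  0.0623] want -122,+58
```

View pics/w7.png

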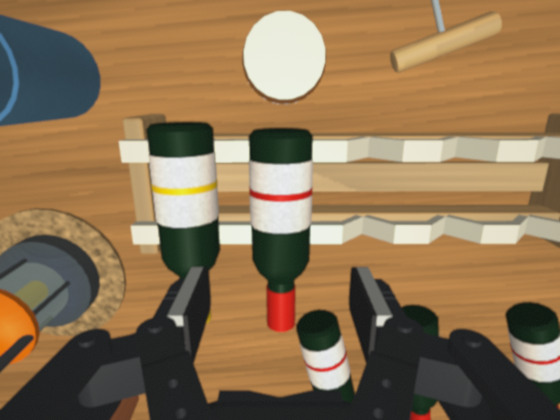

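Bottle A is seated beside the stored one at (280,200), level, with its middle at x≈0. Next is the bottle at y≈0.066.

```bash
python3 - <<'E'
from plan import *
a=plan([.449,.0655,.10],-1.435)
E
```

```text
turn [-0.    -0.001 -0.217] n 7
[[-0.033,0.007,0.018,-0.0,-0.0,-0.031],[-0.032,0.005,0.018,-0.0,-0.0,-0.031],[-0.033,0.005,0.019,-0.0,-0.0,-0.031],[-0.033,0.004,0.018,-0.0,-0.0,-0.031],[-0.033,0.003,0.018,-0.0,-0.0,-0.031],[-0.034,0.001,0.018,-0.0,-0.0,-0.031],[-0.033,0.001,0.019,-0.0,-0.0,-0.031]]
```

```bash

python3 -m inch '[[-0.033,0.007,0.010,0,0,-0.031],[-0.032,0.005,0.015,0,0,-0.031],[-0.033,0.005,0.019,0,0,-0.031],[-0.033,0.004,0.020,0,0,-0.031],[-0.033,0.003,0.021,0,0,-0.031],[-0.034,0.001,0.022,0,0,-0.031],[-0.033,0.001,0.021,0,0,-0.031],[0,0,0,0,0,0],[0,0,0,0,0,0]]' 0.085
python3 near.py
```

```text
clock: 19.67
position: [0.4439, 0.0657, 0.0952]
tcp_rot: [-3.133, -0.212, 0.014]
force: [0.1, 0.2, -0.2]
grip_width: 0.994
finger_force: 0.0
[0.4439 0.0657 0.0952]
[470. 229.] 0.72 yaw -3.042 len 0.112 [ 0.4457 -0.0478] [ 0.5135 -0.041 ]
[295. 228.] 0.71 yaw -2.977 len 0.178 [0.4486 0.0565] [0.4501 0.0568]
```

```bash

python3 -m inch '[[0.004,0.0095,0,0,0,-0.025],[0,0,0.02,0,0,0],[0,0,0.025,0,0,0],[0,0,0.025,0,0,0],[0,0,0.012,0,0,0],[0,0,0.005,0,0,0],[0,0,0,0,0,0],[0,0,0,0,0,0]]'
python3 -m inch '[[0,0,0,0,0,0],[0,0,0,0,0,0],[0,0,0,0,0,0],[0,0,0,0,0,0],[0,0,0,0,0,0],[0,0,0,0,0,0]]' 0.02 60
python3 -m inch '[[0,0,-0.01,0,0,0],[0,0,-0.025,0,0,0],[0,0,-0.03,0,0,0],[0,0,-0.017,0,0,0],[0,0,0,0,0,0]]'
python3 - <<'E'
from plan import *
a=plan([.6745,.015,.185],-1.651,vmax=.035)
E
```

```text
clock: 20.43
position: [0.456, 0.0562, 0.0133]
tcp_rot: [3.131, 0.252, 0.004]
force: [0.4, -0.4, -0.5]
grip_width: 0.999
finger_force: 0.0
clock: 20.93
position: [0.4554, 0.0563, 0.0137]
tcp_rot: [3.131, 0.252, 0.004]
force: [-0.7, 0.4, 5.9]
grip_width: 0.583
finger_force: 62.9
clock: 21.35
position: [0.457, 0.0561, 0.0986]
tcp_rot: [3.13, 0.252, 0.013]
force: [1.6, -0.0, -3.4]
grip_width: 0.585
finger_force: 64.0
turn [ 0.001 -0.008  0.241] n 7
[[0.03,0.011,-0.012,0.0,-0.001,0.034],[0.03,0.01,-0.012,0.0,-0.001,0.034],[0.03,0.008,-0.012,0.0,-0.001,0.034],[0.031,0.008,-0.012,0.0,-0.001,0.034],[0.031,0.007,-0.013,0.0,-0.001,0.034],[0.031,0.005,-0.012,0.0,-0.001,0.034],[0.032,0.005,-0.012,0.0,-0.001,0.034]]
```

```bash

python3 -m inch '[[0.03,0.011,-0.012,0,0,0.034],[0.03,0.01,-0.012,0,0,0.034],[0.031,0.008,-0.012,0,0,0.034],[0.032,0.008,-0.012,0,0,0.034],[0.032,0.007,-0.012,0,0,0.034],[0.033,0.005,-0.012,0,0,0.034],[0.033,0.005,-0.012,0,0,0.034],[0,0,0,0,0,0],[0,0,0,0,0,0],[0,0,0,0,0,0]]'
python3 - <<'E'
from plan import *
a=plan([.6805,.0147,.095],-1.651,vmax=.03)
E
```

```text
clock: 22.18
position: [0.6769, 0.0153, 0.1757]
tcp_rot: [-3.139, 0.121, 0.007]
force: [-0.7, 0.1, -4.8]
grip_width: 0.582
finger_force: 64.0
turn [-0.     0.004  0.003] n 3
[[0.001,0.0,0.027,-0.0,0.001,0.001],[0.002,0.0,0.027,-0.0,0.001,0.001],[0.001,0.0,0.027,-0.0,0.001,0.001]]
```

```bash

python3 -m inch '[[0.002,0,0.02,0,0,0.003],[0.002,0,0.025,0,0,0],[0,0,0.02,0,0,0],[0,0,0.010,0,0,0],[0,0,0.004,0,0,0],[0,0,0,0,0,0],[0,0,0,0,0,0],[0,0,0,0,0,0]]'
```

```text
clock: 22.85
position: [0.6834, 0.0146, 0.1012]
tcp_rot: [3.139, -0.126, 0.005]
force: [-0.2, 0.2, -4.4]
grip_width: 0.583
finger_force: 63.9
```

```bash

python3 -m inch '[[-0.003,0,0.004,0,0,0],[0,0,0.004,0,0,0],[0,0,0.003,0,0,0],[0,0,0.002,0,0,0],[0,0,0.001,0,0,0],[0,0,0.001,0,0,0],[0,0,0,0,0,0],[0,0,0,0,0,0]]'
```

```text
clock: 23.52
position: [0.6798, 0.0143, 0.0851]
tcp_rot: [3.138, -0.126, 0.001]
force: [-2.6, -3.7, 3.0]
grip_width: 0.584
finger_force: 64.7
```

```bash

python3 -m inch '[[0,0,0,0,0,0],[0,0,0,0,0,0],[0,0,0,0,0,0]]' 0.062
python3 -m inch '[[0,0,-0.01,0,0,0],[0,0,-0.03,0,0,0],[0,0,-0.04,0,0,0],[0,0,-0.04,0,0,0],[0,0,-0.03,0,0,0],[0,0,0,0,0,0],[0,0,0,0,0,0]]'
python3 chk.py
python3 - <<'E'
from plan import *
a=plan([.447,-.0535,.10],-1.495)
E
```

```text
clock: 23.77
position: [0.6798, 0.0154, 0.0845]
tcp_rot: [-3.138, 0.126, -0.002]
force: [-0.2, -0.2, 0.7]
grip_width: 0.728
finger_force: 0.0
clock: 24.35
position: [0.6811, 0.0151, 0.2385]
tcp_rot: [3.139, -0.126, 0.011]
force: [0.7, -0.1, -0.5]
grip_width: 0.725
finger_force: 0.0
   x -0.03 ymid 0.0769 top 0.1221
   x 0.03 ymid 0.0785 top 0.1222
[186. 199.] 0.96 xrange [-0.0779  0.0573] want -122,+58
   x -0.03 ymid -0.0007 top 0.1223
   x 0.03 ymid -0.0015 top 0.1225
[282. 210.] 0.62 xrange [-0.1209  0.0569] want -122,+58
   x -0.03 ymid 0.1564 top 0.1217
   x 0.03 ymid 0.165 top 0.1222
[100. 206.] 0.95 xrange [-0.1166  0.0623] want -122,+58
turn [-0.001  0.003 -0.156] n 7
[[-0.032,0.012,0.019,-0.0,0.0,-0.022],[-0.033,0.012,0.019,-0.0,0.0,-0.022],[-0.032,0.011,0.019,-0.0,0.0,-0.022],[-0.033,0.01,0.019,-0.0,0.0,-0.022],[-0.033,0.01,0.019,-0.0,0.0,-0.022],[-0.033,0.009,0.019,-0.0,0.0,-0.022],[-0.034,0.008,0.019,-0.0,0.0,-0.022]]
```

Two are seated. I move to the third.

```bash

python3 -m inch '[[-0.032,0.012,0.010,0,0,-0.022],[-0.033,0.012,0.017,0,0,-0.022],[-0.032,0.011,0.021,0,0,-0.022],[-0.033,0.01,0.021,0,0,-0.022],[-0.033,0.01,0.021,0,0,-0.022],[-0.033,0.009,0.022,0,0,-0.022],[-0.034,0.008,0.021,0,0,-0.022],[0,0,0,0,0,0],[0,0,0,0,0,0],[0,0,0,0,0,0]]' 0.085
python3 near.py
```

```text
clock: 25.33
position: [0.4482, -0.0538, 0.1009]
tcp_rot: [-3.139, -0.115, 0.001]
force: [1.1, -0.8, -0.0]
grip_width: 0.995
finger_force: 0.0
[ 0.4482 -0.0538  0.1009]
[496. 245.] 0.82 yaw -2.906 len 0.138 [ 0.438  -0.1938] [ 0.4784 -0.1841]fit.py:27: RuntimeWarning: Mean of empty slice.
  c=Q.mean(0); u,s,v=np.linalg.svd(Q[:,:2]-c[:2],full_matrices=False); a=v[0]
  ret = um.true_divide(
Traceback (most recent call last):
  File "near.py", line 5, in <module>
    c,y,t,a=bottle(P,d["mask"]); o=c[:2]+a*(t[0]+.058); o2=c[:2]+a*(t[1]-.122)
            ~~~~~~^^^^^^^^^^^^^
  File "fit.py", line 27, in bottle
    c=Q.mean(0); u,s,v=np.linalg.svd(Q[:,:2]-c[:2],full_matrices=False); a=v[0]
                                                                           ~^^^
IndexError: index 0 is out of bounds for axis 0 with size 0
```

```bash
cat > near2.py <<'E'
from fit import *
from plan import *
s=get_state();x0,y0=s["position"][:2];f=grab_frame("wrist");P=cloud(f,s);print(s["position"].round(4))
m=np.isfinite(P).all(2)&(P[...,2]>.012)&(P[...,2]<.06)&(abs(P[...,1]-y0)<.05)&(abs(P[...,0]-x0+.03)<.13)
n,l,st,ce=cv2.connectedComponentsWithStats(m.astype(np.uint8)); k=1+np.argmax(st[1:,4])
c,y,t,a=bottle(P,l==k); print(st[k],"yaw",round(y,3),"len",round(t[1]-t[0],3),np.round(c[:2]+a*(t[0]+.058),4),np.round(c[:2]+a*(t[1]-.122),4),"closing",round(y+np.pi/2,3))
if len(sys.argv)>1: save(f,sys.argv[1])
E
python3 near2.py
```

```text
[ 0.4499 -0.0542  0.1023]
[  240   135    84   250 16287] yaw -3.066 len 0.179 [ 0.4462 -0.0559] [ 0.4474 -0.0558] closing -1.495
```

```bash

python3 -m inch '[[-0.003,0.0015,0.01,0,0,0],[0,0,0.02,0,0,0],[0,0,0.025,0,0,0],[0,0,0.022,0,0,0],[0,0,0.012,0,0,0],[0,0,0.005,0,0,0],[0,0,0,0,0,0],[0,0,0,0,0,0],[0,0,0,0,0,0]]'
python3 -m inch '[[0,0,0,0,0,0],[0,0,0,0,0,0],[0,0,0,0,0,0],[0,0,0,0,0,0],[0,0,0,0,0,0],[0,0,0,0,0,0]]' 0.02 60
python3 -m inch '[[0,0,-0.01,0,0,0],[0,0,-0.025,0,0,0],[0,0,-0.03,0,0,0],[0,0,-0.017,0,0,0],[0,0,0,0,0,0],[0,0,0,0,0,0],[0,0,0,0,0,0]]'
python3 - <<'E'
from plan import *
a=plan([.6681,-.0647,.185],-1.651,vmax=.035)
E
```

```text
clock: 26.23
position: [0.4465, -0.0559, 0.0083]
tcp_rot: [3.138, 0.116, 0.003]
force: [0.4, -0.3, 0.3]
grip_width: 0.993
finger_force: 0.0
clock: 26.73
position: [0.4461, -0.0558, 0.0082]
tcp_rot: [3.139, 0.116, 0.002]
force: [-1.1, 1.1, 5.7]
grip_width: 0.587
finger_force: 63.1
clock: 27.32
position: [0.4441, -0.0551, 0.088]
tcp_rot: [-3.138, -0.116, 0.004]
force: [0.1, 0.1, -4.4]
grip_width: 0.586
finger_force: 63.7
turn [-0.001  0.002  0.154] n 7
[[0.032,0.004,-0.014,-0.0,0.0,0.022],[0.032,0.003,-0.014,-0.0,0.0,0.022],[0.032,0.002,-0.014,-0.0,0.0,0.022],[0.031,0.002,-0.014,-0.0,0.0,0.022],[0.032,0.001,-0.014,-0.0,0.0,0.022],[0.032,-0.0,-0.014,-0.0,0.0,0.022],[0.032,-0.001,-0.014,-0.0,0.0,0.022]]
```

```bash

python3 -m inch '[[0.032,0.004,-0.014,0,0,0.022],[0.032,0.003,-0.014,0,0,0.022],[0.032,0.002,-0.014,0,0,0.022],[0.031,0.002,-0.014,0,0,0.022],[0.032,0.001,-0.014,0,0,0.022],[0.032,0,-0.014,0,0,0.022],[0.032,-0.001,-0.014,0,0,0.022],[0,0,0,0,0,0],[0,0,0,0,0,0],[0,0,0,0,0,0]]'
python3 -m inch '[[0,0,0.02,0,0,0],[0,0,0.03,0,0,0],[0,0,0.025,0,0,0],[0,0,0.012,0,0,0],[0,0,0.004,0,0,0],[0,0,0,0,0,0],[0,0,0,0,0,0],[0,0,0,0,0,0]]'
```

```text
clock: 28.15
position: [0.667, -0.0644, 0.184]
tcp_rot: [-3.138, 0.126, 0.009]
force: [-1.0, -0.9, -3.7]
grip_width: 0.585
finger_force: 63.7
clock: 28.82
position: [0.6699, -0.0651, 0.0985]
tcp_rot: [3.138, -0.126, 0.005]
force: [0.1, -0.6, -3.7]
grip_width: 0.59
finger_force: 63.7
```

```bash

python3 -m inch '[[-0.002,0,0.006,0,0,0],[0,0,0.005,0,0,0],[0,0,0.003,0,0,0],[0,0,0.002,0,0,0],[0,0,0.001,0,0,0],[0,0,0.001,0,0,0],[0,0,0.001,0,0,0],[0,0,0,0,0,0],[0,0,0,0,0,0]]'
```

```text
clock: 29.57
position: [0.6674, -0.0657, 0.0789]
tcp_rot: [3.137, -0.126, 0.002]
force: [-3.7, -3.1, 4.7]
grip_width: 0.588
finger_force: 64.6
```

```bash

python3 -m inch '[[0,0,0,0,0,0],[0,0,0,0,0,0],[0,0,0,0,0,0]]' 0.062
python3 -m inch '[[0,0,-0.01,0,0,0],[0,0,-0.03,0,0,0],[0,0,-0.04,0,0,0],[0,0,-0.04,0,0,0],[0,0,-0.03,0,0,0],[0,0,0,0,0,0],[0,0,0,0,0,0]]'
python3 chk.py
python3 - <<'E'
from plan import *
a=plan([.4386,-.1965,.10],-1.305)
E
```

```text
clock: 29.82
position: [0.667, -0.0644, 0.0774]
tcp_rot: [-3.139, 0.126, -0.001]
force: [-0.9, -0.4, -0.2]
grip_width: 0.727
finger_force: 0.0
clock: 30.4
position: [0.6683, -0.0648, 0.2313]
tcp_rot: [3.138, -0.125, 0.01]
force: [-0.1, -0.6, -0.6]
grip_width: 0.727
finger_force: 0.0
   x -0.03 ymid 0.0851 top 0.1217
   x 0.03 ymid 0.0766 top 0.1222
[ 89. 205.] 0.95 xrange [-0.1205  0.0573] want -122,+58
   x -0.03 ymid -0.0807 top 0.1221
   x 0.03 ymid -0.0812 top 0.1223
[281. 204.] 0.79 xrange [-0.1207  0.0578] want -122,+58
   x -0.03 ymid -0.0019 top 0.1221
   x 0.03 ymid -0.002 top 0.1224
[183. 194.] 0.75 xrange [-0.063   0.0569] want -122,+58
   x -0.03 ymid 0.1379 top 0.1155
   x 0.03 ymid 0.1341 top 0.1059
[ 17. 240.] 0.8 xrange [-0.1176  0.0601] want -122,+58
turn [-0.001  0.003 -0.346] n 8
[[-0.027,0.019,0.016,-0.0,0.0,-0.043],[-0.028,0.017,0.016,-0.0,0.0,-0.043],[-0.028,0.017,0.015,-0.0,0.0,-0.043],[-0.029,0.015,0.016,-0.0,0.0,-0.043],[-0.03,0.014,0.016,-0.0,0.0,-0.043],[-0.03,0.012,0.016,-0.0,0.0,-0.043],[-0.031,0.012,0.015,-0.0,0.0,-0.043],[-0.031,0.009,0.016,-0.0,0.0,-0.043]]
```

```bash

python3 -m inch '[[-0.027,0.019,0.010,0,0,-0.043],[-0.028,0.017,0.015,0,0,-0.043],[-0.028,0.017,0.016,0,0,-0.043],[-0.029,0.015,0.017,0,0,-0.043],[-0.03,0.014,0.017,0,0,-0.043],[-0.03,0.012,0.017,0,0,-0.043],[-0.031,0.012,0.017,0,0,-0.043],[-0.031,0.009,0.017,0,0,-0.043],[0,0,0,0,0,0],[0,0,0,0,0,0]]' 0.085
python3 -m inch '[[0,0,0,0,0,0]]'
python3 near2.py
```

```text
clock: 31.38
position: [0.4375, -0.1957, 0.0987]
tcp_rot: [-3.111, -0.408, 0.006]
force: [0.9, 0.7, -0.0]
grip_width: 0.997
finger_force: 0.0
clock: 31.47
position: [0.4401, -0.1962, 0.1008]
tcp_rot: [-3.114, -0.412, 0.001]
force: [0.5, -0.5, -0.3]
grip_width: 0.995
finger_force: 0.0
[ 0.4401 -0.1962  0.1008]
[  246   132    85   253 16562] yaw -2.872 len 0.179 [ 0.4394 -0.202 ] [ 0.4406 -0.2017] closing -1.301
```

```bash

python3 -m inch '[[-0.0015,0.0055,0.01,0,0,0],[0,0,0.02,0,0,0],[0,0,0.025,0,0,0],[0,0,0.021,0,0,0],[0,0,0.012,0,0,0],[0,0,0.005,0,0,0],[0,0,0,0,0,0],[0,0,0,0,0,0],[0,0,0,0,0,0]]'
python3 -m inch '[[0,0,0,0,0,0],[0,0,0,0,0,0],[0,0,0,0,0,0],[0,0,0,0,0,0],[0,0,0,0,0,0],[0,0,0,0,0,0]]' 0.02 60
python3 -m inch '[[0,0,-0.01,0,0,0],[0,0,-0.025,0,0,0],[0,0,-0.03,0,0,0],[0,0,-0.017,0,0,0],[0,0,0,0,0,0],[0,0,0,0,0,0],[0,0,0,0,0,0]]'
python3 - <<'E'
from plan import *
a=plan([.6617,-.1445,.185],-1.651,vmax=.035)
E
```

```text
clock: 32.27
position: [0.4412, -0.2027, 0.0093]
tcp_rot: [3.113, 0.414, 0.002]
force: [-0.7, 0.1, -0.7]
grip_width: 0.997
finger_force: 0.0
clock: 32.77
position: [0.4408, -0.2026, 0.0093]
tcp_rot: [3.113, 0.413, 0.002]
force: [-0.8, 0.7, 5.8]
grip_width: 0.587
finger_force: 63.3
clock: 33.35
position: [0.4389, -0.2012, 0.0887]
tcp_rot: [-3.112, -0.413, 0.003]
force: [-0.1, -0.3, -3.7]
grip_width: 0.585
finger_force: 63.9
turn [-0.002  0.002  0.344] n 8
[[0.029,0.0,-0.012,-0.0,0.0,0.043],[0.028,-0.0,-0.012,-0.0,0.0,0.043],[0.029,-0.003,-0.012,-0.0,0.0,0.043],[0.029,-0.003,-0.012,-0.0,0.0,0.043],[0.028,-0.004,-0.012,-0.0,0.0,0.043],[0.028,-0.006,-0.013,-0.0,0.0,0.043],[0.028,-0.007,-0.012,-0.0,0.0,0.043],[0.027,-0.008,-0.012,-0.0,0.0,0.043]]
```

```bash

python3 -m inch '[[0.029,0,-0.012,0,0,0.043],[0.028,0,-0.012,0,0,0.043],[0.029,-0.003,-0.012,0,0,0.043],[0.029,-0.003,-0.012,0,0,0.043],[0.028,-0.004,-0.012,0,0,0.043],[0.028,-0.006,-0.012,0,0,0.043],[0.028,-0.007,-0.012,0,0,0.043],[0.027,-0.008,-0.012,0,0,0.043],[0,0,0,0,0,0],[0,0,0,0,0,0]]'
python3 -m inch '[[0,0,0.02,0,0,0],[0,0,0.03,0,0,0],[0,0,0.025,0,0,0],[0,0,0.012,0,0,0],[0,0,0.004,0,0,0],[0,0,0,0,0,0],[0,0,0,0,0,0],[0,0,0,0,0,0]]'
```

```text
clock: 34.18
position: [0.6624, -0.1447, 0.184]
tcp_rot: [-3.138, 0.124, 0.005]
force: [-0.3, -0.0, -3.7]
grip_width: 0.585
finger_force: 63.8
clock: 34.85
position: [0.6634, -0.146, 0.0974]
tcp_rot: [3.138, -0.126, 0.005]
force: [0.1, 0.7, -3.7]
grip_width: 0.584
finger_force: 63.8
```

```bash

python3 -m inch '[[-0.001,-0.001,0.006,0,0,0],[0,0,0.004,0,0,0],[0,0,0.003,0,0,0],[0,0,0.001,0,0,0],[0,0,0.001,0,0,0],[0,0,0.001,0,0,0],[0,0,0.001,0,0,0],[0,0,0,0,0,0],[0,0,0,0,0,0]]'
```

```text
clock: 35.6
position: [0.6621, -0.1455, 0.0799]
tcp_rot: [3.137, -0.126, 0.003]
force: [-2.5, -2.0, 4.7]
grip_width: 0.585
finger_force: 64.8
```

```bash

python3 -m inch '[[0,0,0,0,0,0],[0,0,0,0,0,0],[0,0,0,0,0,0]]' 0.062
python3 -m inch '[[0,0,-0.01,0,0,0],[0,0,-0.03,0,0,0],[0,0,-0.04,0,0,0],[0,0,-0.04,0,0,0],[0,0,-0.03,0,0,0],[0,0,0,0,0,0],[0,0,0,0,0,0]]'
python3 chk.py
python3 - <<'E'
from plan import *
a=plan([.41,-.34,.20],-1.651)
E
```

```text
clock: 35.85
position: [0.6613, -0.1438, 0.078]
tcp_rot: [-3.138, 0.126, -0.0]
force: [0.2, 0.5, 0.1]
grip_width: 0.729
finger_force: 0.0
clock: 36.43
position: [0.6628, -0.1446, 0.2323]
tcp_rot: [3.137, -0.125, 0.01]
force: [-1.0, -0.0, -0.2]
grip_width: 0.728
finger_force: 0.0
   x -0.03 ymid 0.0582 top 0.1162
   x 0.03 ymid 0.0546 top 0.1068
[ 14. 240.] 0.84 xrange [-0.1226  0.0559] want -122,+58
   x -0.03 ymid -0.1605 top 0.122
   x 0.03 ymid -0.1614 top 0.1223
[278. 206.] 0.75 xrange [-0.1205  0.0576] want -122,+58
   x -0.03 ymid -0.0829 top 0.122
   x 0.03 ymid -0.0837 top 0.1223
[183. 192.] 0.7 xrange [-0.0613  0.0579] want -122,+58
   x -0.03 ymid 0.0061 top 0.122
   x 0.03 ymid 0.0056 top 0.1223
[ 90. 205.] 0.6 xrange [-0.1205  0.057 ] want -122,+58
turn [-0.001  0.003  0.   ] n 8
[[-0.029,0.027,0.003,-0.0,0.0,0.0],[-0.029,0.027,0.004,-0.0,0.0,0.0],[-0.03,0.027,0.003,-0.0,0.0,0.0],[-0.029,0.027,0.003,-0.0,0.0,0.0],[-0.029,0.027,0.004,-0.0,0.0,0.0],[-0.029,0.027,0.003,-0.0,0.0,0.0],[-0.03,0.027,0.004,-0.0,0.0,0.0],[-0.029,0.027,0.003,-0.0,0.0,0.0]]
```

All four bottles are seated. Next is the cup.

```bash

python3 -m inch '[[-0.029,0.027,0.003,0,0,0],[-0.029,0.027,0.003,0,0,0],[-0.03,0.027,0.003,0,0,0],[-0.029,0.027,0.003,0,0,0],[-0.029,0.027,0.003,0,0,0],[-0.029,0.027,0.003,0,0,0],[-0.03,0.027,0.004,0,0,0],[-0.029,0.027,0.003,0,0,0],[0,0,0,0,0,0],[0,0,0,0,0,0]]' 0.085
cat > ves.py <<'E'
import sys
from fit import *
s=get_state();print(s["position"].round(4),s["q"].round(2));f=grab_frame("wrist");P=cloud(f,s);Q=P[np.isfinite(P).all(2)]
if len(sys.argv)>1: save(f,sys.argv[1])
for nm,(x,y),zl,zh,R in(("cup",(.389,-.339),.057,.068,.06),("bowl",(.566,-.361),.036,.046,.09),("meas",(.387,.337),.085,.1,.05)):
    b=Q[(np.hypot(Q[:,0]-x,Q[:,1]-y)<R)&(Q[:,2]>zl)&(Q[:,2]<zh)]
    if len(b)<20: print(nm,len(b)); continue
    h=cv2.convexHull((b[:,:2]*1000).astype(np.float32)); print(nm,len(b),np.round(cv2.minEnclosingCircle(h)[0],1),round(cv2.minEnclosingCircle(h)[1],1),cv2.fitEllipse(h),"z",np.percentile(b[:,2],[50,95]).round(4))
E
python3 ves.py w8.png
```

```text
clock: 37.42
position: [0.4088, -0.3412, 0.2014]
tcp_rot: [-3.136, 0.132, 0.003]
force: [0.2, 0.4, 0.4]
grip_width: 0.997
finger_force: 0.0
[ 0.4088 -0.3412  0.2014] [-0.91  0.    1.88  0.    1.26  0.75]
cup 1166 [ 389.4 -342.8] 32.9 ((389.452392578125, -342.7120666503906), (64.7646255493164, 65.286376953125), 78.73294830322266) z [0.0612 0.0624]
bowl 1258 [ 553.  -361.3] 56.9 ((557.604248046875, -362.05426025390625), (96.20840454101562, 111.4761734008789), 176.21453857421875) z [0.0388 0.0403]
meas 0
```

View pics/w8.png

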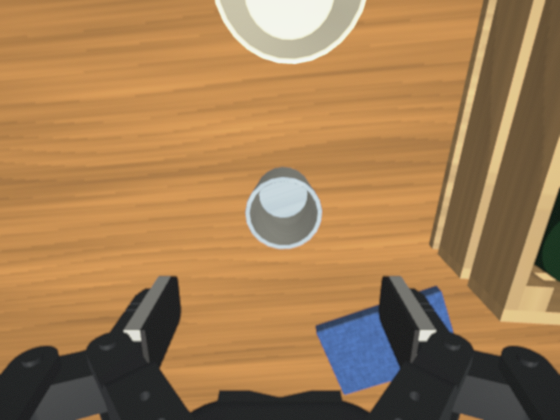

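The cup is at (283,210), centred between the fingers, and the bowl is at the top, near (290,10).

```bash

python3 -m inch '[[-0.010,0.003,0.015,0,0,0],[-0.009,0,0.03,0,0,0],[0,0,0.03,0,0,0],[0,0,0.03,0,0,0],[0,0,0.03,0,0,0],[0,0,0.025,0,0,0],[0,0,0.013,0,0,0],[0,0,0.006,0,0,0],[0,0,0,0,0,0],[0,0,0,0,0,0]]'
python3 -m inch '[[0,0,0,0,0,0],[0,0,0,0,0,0],[0,0,0,0,0,0],[0,0,0,0,0,0],[0,0,0,0,0,0],[0,0,0,0,0,0]]' 0.04 30
python3 -m inch '[[0,0,-0.01,0,0,0],[0,0,-0.025,0,0,0],[0,0,-0.03,0,0,0],[0,0,-0.015,0,0,0],[0,0,0,0,0,0],[0,0,0,0,0,0],[0,0,0,0,0,0],[0,0,0,0,0,0]]'
python3 ves.py
```

```text
clock: 38.3
position: [0.3924, -0.3421, 0.0246]
tcp_rot: [3.139, -0.124, 0.0]
force: [0.3, -0.2, 0.7]
grip_width: 0.993
finger_force: 0.0
clock: 38.8
position: [0.3925, -0.3431, 0.0259]
tcp_rot: [3.137, -0.126, 0.003]
force: [-0.3, 1.9, 5.9]
grip_width: 0.741
finger_force: 32.6
clock: 39.47
position: [0.3907, -0.3412, 0.1025]
tcp_rot: [-3.136, 0.126, 0.003]
force: [-0.0, 0.5, -1.2]
grip_width: 0.742
finger_force: 33.7
[ 0.3907 -0.3412  0.1025] [-0.94  0.1   1.98 -0.    1.07  0.71]
cup 0
bowl 780 [ 515.2 -358.2] 25.6 ((513.4754028320312, -358.87957763671875), (8.014103889465332, 49.81789779663086), 175.52325439453125) z [0.039  0.0403]
meas 0
```

```bash
python3 - <<'E'
from plan import *
a=plan([.569,-.361,.15],-1.651)
E
```

```text
turn [-0.003  0.002 -0.   ] n 5
[[0.036,0.001,-0.01,-0.001,0.0,-0.0],[0.036,0.001,-0.009,-0.001,0.0,-0.0],[0.035,0.001,-0.01,-0.001,0.0,-0.0],[0.036,0.001,-0.009,-0.001,0.0,-0.0],[0.036,0.001,-0.01,-0.001,0.0,-0.0]]
```

```bash

python3 -m inch '[[0.015,0.001,-0.01,0,0,0],[0.03,0.001,-0.01,0,0,0],[0.036,0.001,-0.01,0,0,0],[0.036,0.001,-0.01,0,0,0],[0.036,0.001,-0.01,0,0,0],[0.02,0,0,0,0,0],[0.006,0,0,0,0,0],[0,0,0,0,0,0],[0,0,0,0,0,0],[0,0,0,0,0,0]]'
sed -i 's/("bowl",(.566,-.361),.036,.046,.09)/("bowl",(.566,-.361),.036,.044,.075)/' ves.py
python3 ves.py
python3 - <<'E'
from h import *
for n in("top","scene"):
    f=grab_frame(n);P=cloud(f)
    d=trace(f,"bowl")[0];Q=P[d["mask"]];Q=Q[np.isfinite(Q).all(1)]; Q=Q[Q[:,2]>.034];h=cv2.convexHull((Q[:,:2]*1000).astype(np.float32));print(n,len(Q),cv2.fitEllipse(h))
E
```

```text
clock: 40.35
position: [0.568, -0.3612, 0.1529]
tcp_rot: [-3.137, 0.127, 0.004]
force: [-1.1, 0.5, -1.8]
grip_width: 0.739
finger_force: 33.7
[ 0.568  -0.3612  0.1529] [-0.73  0.37  1.55 -0.    1.22  0.92]
cup 0
bowl 2325 [ 568.2 -362.5] 59.6 ((568.4840087890625, -362.609130859375), (118.05331420898438, 118.68473815917969), 0.7552623748779297) z [0.0389 0.0403]
meas 0
top 453 ((786.5960693359375, 84.45587158203125), (64.65544128417969, 68.21277618408203), 10.145970344543457)
scene 118 ((568.9352416992188, -359.5082092285156), (111.0575942993164, 127.12919616699219), 155.1790008544922)
```

```bash

python3 -m inch '[[0.003,0.001,0.015,0,0,0],[0,0,0.025,0,0,0],[0,0,0.025,0,0,0],[0,0,0.025,0,0,0],[0,0,0.015,0,0,0],[0,0,0.007,0,0,0],[0,0,0.003,0,0,0],[0,0,0,0,0,0],[0,0,0,0,0,0]]'
python3 -m inch '[[0,0,0.002,0,0,0],[0,0,0.001,0,0,0],[0,0,0.001,0,0,0],[0,0,0,0,0,0],[0,0,0,0,0,0]]'
```

```text
clock: 41.35
position: [0.5734, -0.3637, 0.0408]
tcp_rot: [3.137, -0.126, 0.003]
force: [-0.1, 0.1, -1.6]
grip_width: 0.739
finger_force: 33.7
clock: 41.77
position: [0.5725, -0.3629, 0.0354]
tcp_rot: [3.139, -0.126, 0.0]
force: [-1.0, -0.0, -1.1]
grip_width: 0.736
finger_force: 33.7
```

```bash

python3 -m inch '[[-0.001,0,0.002,0,0,0],[0,0,0.001,0,0,0],[0,0,0.001,0,0,0],[0,0,0,0,0,0],[0,0,0,0,0,0]]'
```

```text
clock: 42.18
position: [0.5715, -0.3628, 0.0312]
tcp_rot: [-3.139, 0.126, 0.0]
force: [0.3, 0.1, -1.3]
grip_width: 0.74
finger_force: 33.7
```

```bash

python3 -m inch '[[0,0,0.001,0,0,0],[0,0,0.001,0,0,0],[0,0,0,0,0,0],[0,0,0,0,0,0]]'
```

```text
clock: 42.52
position: [0.572, -0.363, 0.0311]
tcp_rot: [3.139, -0.126, 0.001]
force: [-2.4, 3.2, 8.3]
grip_width: 0.742
finger_force: 34.3
```

```bash

python3 -m inch '[[0,0,-0.001,0,0,0],[0,0,0,0,0,0],[0,0,0,0,0,0]]' 0.073
python3 -m inch '[[0,0,-0.01,0,0,0],[0,0,-0.03,0,0,0],[0,0,-0.04,0,0,0],[0,0,-0.04,0,0,0],[0,0,-0.04,0,0,0],[0,0,-0.03,0,0,0],[0,0,0,0,0,0],[0,0,0,0,0,0],[0,0,0,0,0,0]]' 
cat > nest.py <<'E'
import sys
from fit import *
s=get_state();f=grab_frame("wrist");P=cloud(f,s);Q=P[np.isfinite(P).all(2)]
save(f,sys.argv[1],s=.8)
for nm,zl,zh,R in(("bowl",.036,.044,.075),("cup",.061,.073,.05),("meas",.09,.11,.05)):
    b=Q[(np.hypot(Q[:,0]-.568,Q[:,1]+.3625)<R)&(Q[:,2]>zl)&(Q[:,2]<zh)]
    if len(b)<20: print(nm,len(b)); continue
    h=cv2.convexHull((b[:,:2]*1000).astype(np.float32)); print(nm,len(b),cv2.fitEllipse(h),"z",np.percentile(b[:,2],[5,50,95]).round(4))
E
python3 nest.py w9.png
```

```text
clock: 42.77
position: [0.5716, -0.3629, 0.0303]
tcp_rot: [3.139, -0.126, 0.0]
force: [0.4, 1.0, 0.3]
grip_width: 0.854
finger_force: 0.0
clock: 43.52
position: [0.5712, -0.3626, 0.2199]
tcp_rot: [-3.139, 0.126, 0.001]
force: [-0.2, 0.9, -0.1]
grip_width: 0.858
finger_force: 0.0
bowl 2310 ((568.3688354492188, -362.72259521484375), (118.31707000732422, 118.33860778808594), 104.38484954833984) z [0.0364 0.0389 0.041 ]
cup 1164 ((568.9646606445312, -362.7876281738281), (65.02555847167969, 65.162353515625), 124.43888092041016) z [0.0621 0.066  0.0674]
meas 0
```

View pics/w9.png

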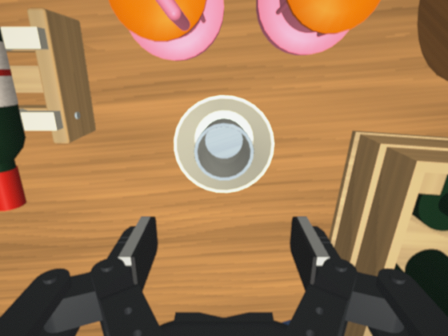

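The cup stands concentric in the bowl, at (223,145). Next is the measure.

```bash
python3 - <<'E'
from plan import *
a=plan([.405,.335,.25],-1.651)
E
```

```text
turn [-0.002  0.002 -0.   ] n 18
[[-0.012,-0.038,-0.002,-0.0,0.0,-0.0],[-0.013,-0.038,-0.001,-0.0,0.0,-0.0],[-0.012,-0.038,-0.002,-0.0,0.0,-0.0],[-0.012,-0.037,-0.002,-0.0,0.0,-0.0],[-0.012,-0.038,-0.001,-0.0,0.0,-0.0],[-0.013,-0.038,-0.002,-0.0,0.0,-0.0],[-0.012,-0.038,-0.002,-0.0,0.0,-0.0],[-0.012,-0.038,-0.001,-0.0,0.0,-0.0],[-0.013,-0.038,-0.002,-0.0,0.0,-0.0],[-0.012,-0.038,-0.001,-0.0,0.0,-0.0]]
[[-0.012,-0.038,-0.002,-0.0,0.0,-0.0],[-0.012,-0.037,-0.002,-0.0,0.0,-0.0],[-0.013,-0.038,-0.001,-0.0,0.0,-0.0],[-0.012,-0.038,-0.002,-0.0,0.0,-0.0],[-0.012,-0.038,-0.002,-0.0,0.0,-0.0],[-0.013,-0.038,-0.001,-0.0,0.0,-0.0],[-0.012,-0.038,-0.002,-0.0,0.0,-0.0],[-0.012,-0.038,-0.002,-0.0,0.0,-0.0]]
```

```bash

python3 -m inch '[[-0.012,-0.038,-0.002,0,0,0],[-0.012,-0.038,-0.002,0,0,0],[-0.012,-0.038,-0.002,0,0,0],[-0.012,-0.038,-0.002,0,0,0],[-0.012,-0.038,-0.002,0,0,0],[-0.012,-0.038,-0.002,0,0,0],[-0.012,-0.038,-0.002,0,0,0],[-0.012,-0.038,-0.002,0,0,0],[-0.012,-0.038,-0.002,0,0,0],[-0.012,-0.038,-0.002,0,0,0]]' 0.07
python3 -m inch '[[-0.012,-0.038,-0.002,0,0,0],[-0.012,-0.038,-0.002,0,0,0],[-0.012,-0.038,-0.001,0,0,0],[-0.012,-0.038,-0.001,0,0,0],[-0.012,-0.038,-0.002,0,0,0],[-0.012,-0.038,-0.001,0,0,0],[-0.012,-0.038,0,0,0,0],[-0.015,-0.032,0,0,0,0],[0,0,0,0,0,0],[0,0,0,0,0,0]]'
python3 -m inch '[[0,0,0,0,0,0],[0,0,0,0,0,0]]'
python3 ves.py w10.png
```

```text
clock: 44.4
position: [0.4805, 0.0274, 0.2384]
tcp_rot: [-3.138, 0.127, 0.006]
force: [-0.3, 0.0, 0.8]
grip_width: 0.821
finger_force: 0.0
clock: 45.23
position: [0.4059, 0.3314, 0.2472]
tcp_rot: [3.137, -0.12, -0.005]
force: [1.4, -0.3, -0.9]
grip_width: 0.821
finger_force: 0.0
clock: 45.4
position: [0.4076, 0.3295, 0.2484]
tcp_rot: [3.138, -0.128, -0.002]
force: [0.7, -0.2, -0.3]
grip_width: 0.815
finger_force: 0.0
[0.4076 0.3295 0.2484] [ 0.46 -0.07  1.86 -0.    1.35  2.12]
cup 0
bowl 0
meas 717 [386.5 332.5] 22.4 ((386.43914794921875, 332.6766662597656), (43.87026596069336, 44.31480026245117), 66.61418151855469) z [0.091  0.0923]
```

```bash

python3 -m inch '[[-0.011,-0.0015,0.015,0,0,0],[-0.010,0,0.03,0,0,0],[0,0,0.03,0,0,0],[0,0,0.03,0,0,0],[0,0,0.03,0,0,0],[0,0,0.03,0,0,0],[0,0,0.02,0,0,0],[0,0,0.010,0,0,0],[0,0,0,0,0,0],[0,0,0,0,0,0]]'
python3 -m inch '[[0,0,0,0,0,0],[0,0,0,0,0,0],[0,0,0,0,0,0],[0,0,0,0,0,0],[0,0,0,0,0,0],[0,0,0,0,0,0]]' 0.02 30
python3 -m inch '[[0,0,-0.01,0,0,0],[0,0,-0.025,0,0,0],[0,0,-0.035,0,0,0],[0,0,-0.035,0,0,0],[0,0,-0.02,0,0,0],[0,0,0,0,0,0],[0,0,0,0,0,0],[0,0,0,0,0,0]]'
python3 - <<'E'
from plan import *
a=plan([.571,-.3628,.25],-1.651)
E
```

```text
clock: 46.28
position: [0.3874, 0.3334, 0.0548]
tcp_rot: [-3.139, 0.128, -0.001]
force: [-0.5, -0.0, -0.3]
grip_width: 0.819
finger_force: 0.0
clock: 46.78
position: [0.3882, 0.3342, 0.0563]
tcp_rot: [-3.138, 0.125, -0.005]
force: [-0.5, -2.4, 5.7]
grip_width: 0.511
finger_force: 30.3
clock: 47.45
position: [0.3858, 0.3333, 0.1782]
tcp_rot: [3.138, -0.126, -0.003]
force: [-0.4, 0.4, -1.5]
grip_width: 0.507
finger_force: 30.9
turn [0.001 0.002 0.   ] n 19
[[0.013,0.036,-0.004,0.0,0.0,0.0],[0.012,0.035,-0.004,0.0,0.0,0.0],[0.013,0.036,-0.003,0.0,0.0,0.0],[0.013,0.036,-0.004,0.0,0.0,0.0],[0.012,0.036,-0.004,0.0,0.0,0.0],[0.013,0.035,-0.004,0.0,0.0,0.0],[0.012,0.036,-0.003,0.0,0.0,0.0],[0.013,0.036,-0.004,0.0,0.0,0.0],[0.013,0.036,-0.004,0.0,0.0,0.0],[0.012,0.035,-0.004,0.0,0.0,0.0]]
[[0.013,0.036,-0.003,0.0,0.0,0.0],[0.013,0.036,-0.004,0.0,0.0,0.0],[0.012,0.036,-0.004,0.0,0.0,0.0],[0.013,0.035,-0.004,0.0,0.0,0.0],[0.013,0.036,-0.004,0.0,0.0,0.0],[0.012,0.036,-0.003,0.0,0.0,0.0],[0.013,0.036,-0.004,0.0,0.0,0.0],[0.013,0.035,-0.004,0.0,0.0,0.0],[0.012,0.036,-0.004,0.0,0.0,0.0]]
```

```bash

python3 -m inch '[[0.006,0.018,-0.008,0,0,0],[0.012,0.036,-0.012,0,0,0],[0.012,0.036,-0.01,0,0,0],[0.012,0.036,-0.01,0,0,0],[0.012,0.036,-0.008,0,0,0],[0.013,0.036,-0.008,0,0,0],[0.013,0.036,-0.006,0,0,0],[0.013,0.036,-0.006,0,0,0],[0.013,0.036,-0.004,0,0,0],[0.013,0.036,0,0,0,0]]'
python3 -m inch '[[0.013,0.036,0,0,0,0],[0.013,0.036,0,0,0,0],[0.012,0.036,0,0,0,0],[0.012,0.036,0,0,0,0],[0.013,0.036,0,0,0,0],[0.013,0.036,0,0,0,0],[0.013,0.036,0,0,0,0],[0.013,0.035,0,0,0,0],[0.012,0.028,0,0,0,0],[0.008,0.016,0,0,0,0]]'
python3 -m inch '[[0,0,0,0,0,0],[0,0,0,0,0,0],[0,0,0,0,0,0]]'
python3 nest.py w11.png
python3 - <<'E'
from plan import *
s=get_state();print(s["position"])
a=plan([.570,-.3628,.09],-1.651,vmax=.03)
E
```

```text
clock: 48.28
position: [0.4775, -0.0184, 0.2501]
tcp_rot: [-3.138, 0.126, 0.003]
force: [0.9, 0.4, -1.3]
grip_width: 0.51
finger_force: 31.2
clock: 49.12
position: [0.5722, -0.359, 0.2477]
tcp_rot: [-3.136, 0.13, 0.006]
force: [0.2, 0.5, -1.8]
grip_width: 0.511
finger_force: 31.3
clock: 49.37
position: [0.5724, -0.3553, 0.2491]
tcp_rot: [-3.136, 0.125, 0.004]
force: [-0.3, 0.5, -1.5]
grip_width: 0.506
finger_force: 31.3
bowl 1667 ((568.4749755859375, -362.7635803222656), (118.08293151855469, 118.39352416992188), 167.32241821289062) z [0.0365 0.0389 0.0411]
cup 805 ((568.9827270507812, -362.7998962402344), (64.728271484375, 65.1070785522461), 27.383949279785156) z [0.0627 0.0661 0.0674]
meas 0
[ 0.57253404 -0.35504906  0.24983005]
turn [-0.002  0.002  0.001] n 6
[[-0.0,0.001,0.027,-0.0,0.0,0.0],[-0.001,0.002,0.026,-0.0,0.0,0.0],[0.0,0.001,0.027,-0.0,0.0,0.0],[-0.0,0.001,0.027,-0.0,0.0,0.0],[-0.0,0.002,0.026,-0.0,0.0,0.0],[-0.001,0.001,0.027,-0.0,0.0,0.0]]
```

View pics/w11.png

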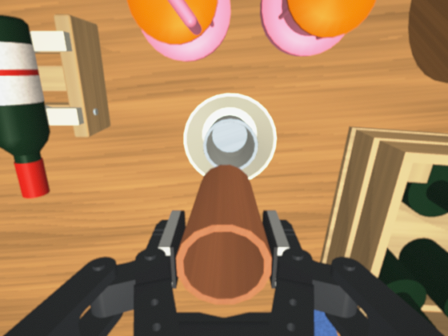

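The measure is held upright at (225,240), and the cup in the bowl at (230,140) is unchanged.

```bash

python3 -m inch '[[-0.001,0.004,0.015,0,0,0],[-0.001,0.004,0.03,0,0,0],[0,0,0.03,0,0,0],[0,0,0.02,0,0,0],[0,0,0.01,0,0,0],[0,0,0,0,0,0],[0,0,0,0,0,0],[0,0,0,0,0,0],[0,0,0,0,0,0]]'
```

```text
clock: 50.17
position: [0.5714, -0.365, 0.1487]
tcp_rot: [3.137, -0.126, 0.005]
force: [-0.2, -0.3, -1.1]
grip_width: 0.504
finger_force: 31.3
```

```bash

python3 -m inch '[[-0.001,-0.002,0.005,0,0,0],[0,0,0.015,0,0,0],[0,0,0.02,0,0,0],[0,0,0.015,0,0,0],[0,0,0.010,0,0,0],[0,0,0.005,0,0,0],[0,0,0.002,0,0,0],[0,0,0,0,0,0],[0,0,0,0,0,0]]'
python3 -m inch '[[0,0,0.002,0,0,0],[0,0,0.002,0,0,0],[0,0,0.002,0,0,0],[0,0,0.001,0,0,0],[0,0,0,0,0,0],[0,0,0,0,0,0]]'
```

```text
clock: 50.92
position: [0.5701, -0.3626, 0.0751]
tcp_rot: [3.138, -0.126, 0.002]
force: [-0.2, 0.5, -0.2]
grip_width: 0.504
finger_force: 31.3
clock: 51.42
position: [0.5695, -0.3621, 0.0672]
tcp_rot: [-3.139, 0.126, 0.0]
force: [0.2, -0.4, -1.5]
grip_width: 0.507
finger_force: 31.3
```

```bash

python3 -m inch '[[0,0,0.001,0,0,0],[0,0,0.001,0,0,0],[0,0,0.001,0,0,0],[0,0,0,0,0,0],[0,0,0,0,0,0]]'
```

```text
clock: 51.83
position: [0.5704, -0.3625, 0.0663]
tcp_rot: [3.138, -0.126, 0.002]
force: [-2.7, 1.2, 6.8]
grip_width: 0.506
finger_force: 31.1
```

```bash

python3 -m inch '[[0,0,-0.001,0,0,0],[0,0,0,0,0,0],[0,0,0,0,0,0],[0,0,0,0,0,0]]' 0.065
python3 -m inch '[[0,0,-0.01,0,0,0],[0,0,-0.03,0,0,0],[0,0,-0.04,0,0,0],[0,0,-0.04,0,0,0],[0,0,-0.04,0,0,0],[0,0,-0.04,0,0,0],[0,0,-0.03,0,0,0],[0,0,0,0,0,0],[0,0,0,0,0,0]]' 
python3 nest.py w12.png
python3 - <<'E'
from fit import *
for n in("top","scene"):
    f=grab_frame(n);P=cloud(f);save(f,n+"2.png",s=1.4);Q=P[np.isfinite(P).all(2)]
    for zl,zh in((.105,.122),(.15,.17)):
        b=Q[(np.hypot(Q[:,0]-.578,Q[:,1]-.377)<.12)&(Q[:,2]>zl)&(Q[:,2]<zh)];print(n,len(b),cv2.minEnclosingCircle((b[:,:2]*1000).astype(np.float32)) if len(b) else 0)
E
```

```text
clock: 52.17
position: [0.5694, -0.3621, 0.065]
tcp_rot: [-3.139, 0.126, 0.0]
force: [-0.5, 0.0, 0.3]
grip_width: 0.761
finger_force: 0.0
clock: 52.92
position: [0.5704, -0.3629, 0.2993]
tcp_rot: [3.135, -0.126, 0.008]
force: [-0.5, 0.0, -1.1]
grip_width: 0.763
finger_force: 0.0
bowl 1491 ((568.3986206054688, -362.8546447753906), (118.0659408569336, 118.39639282226562), 101.1037826538086) z [0.0365 0.0389 0.0409]
cup 703 ((569.0241088867188, -362.83221435546875), (64.72021484375, 65.00288391113281), 39.075111389160156) z [0.0623 0.0662 0.0707]
meas 662 ((567.8546142578125, -364.1649475097656), (43.7857666015625, 44.2801628112793), 81.98123168945312) z [0.0922 0.1009 0.1025]
top 438 ((576.9265747070312, 376.2896423339844), 41.51687240600586)
top 96 ((578.6083984375, 377.45855712890625), 41.62604522705078)
scene 675 ((579.3448486328125, 377.5831604003906), 42.23575973510742)
scene 143 ((581.0855712890625, 377.2684326171875), 40.40594482421875)
```

View pics/top2.png

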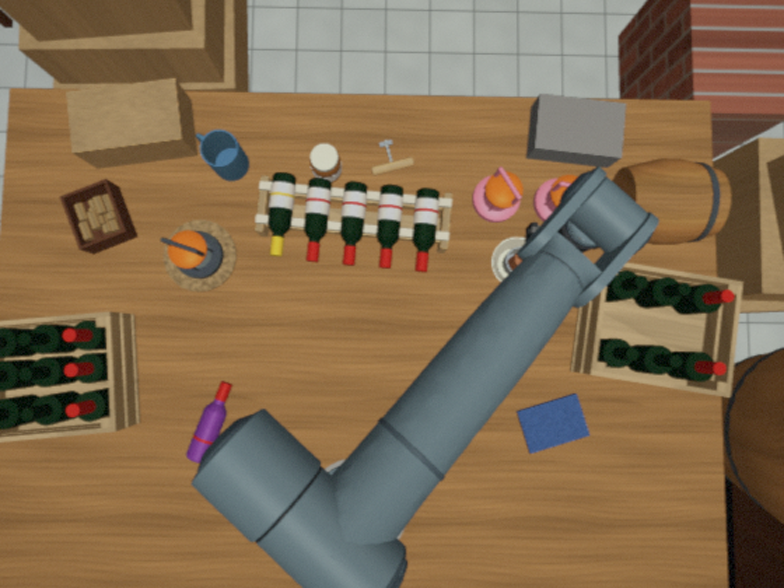

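The final picture shows all five notches filled with necks to the front, the lantern central on the mat at (200,255), and the vessels nested at (515,262). I hand in now.

```bash
python3 -c "
from station import *
print(finish_job())"
```

```text
the job is handed in; nothing more can be done
None
```

The job is handed in: the lantern stands upright in the middle of the cork mat, all four red-capped bottles lie in the four free notches with necks to the front, and the measure, cup and bowl are nested upright; the last pictures confirm this.

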